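# Press the plugs into tube feet on a sprung lever press

## Task

Stand every square tube that has a plug in its top in a row in the press's nest and turn the clamp knob just until the black indicator tab stands about a centimetre out of the jaw's end; do not overtighten it. Pull the sprung press arm down until all the plugs are fully home, then guide it slowly back up to its stop, never letting it fly up. Back the clamp off so that the tubes are free, stand the finished tubes upright in the grey tray and leave everything else on the bench where it is.

Things in the scene. Friction and masses are not known exactly. Their poses are not given: they have to be found in the camera images.
- press: The lever press, bolted down; origin on the bench straight below the nest's middle, x level from the clamp knob towards the press hinge, y along the nest. Grey base plate 8 mm thick, x = -105 to 140 mm, y = -112 to 112 mm. Hinge cheeks at x = 85 to 135 mm, y = +-102 mm, 94 mm high.
- nest (a point): Middle of the nest's floor (8 mm above the bench), the channel between the clamp's two jaws; axes as press. Fixed jaw's face at x = +20 mm, moving jaw's at x = -29 mm when fully open; jaws 184 mm long in y, tops 17 mm above the floor. Tubes stand in one row along y, square to the jaws, at x about -4 mm, 10 mm or more apart, e.g. y = -56, 0, 56 mm; centres within y = +-80 mm are under the press bar.
- knob_grip (a point): Centre of the clamp's black bar knob, 52 mm above the bench, at press x = -78 mm, y = 0. The bar is 56 mm long along this point's own x axis (turns with it), 14 mm thick, 22 mm high (40 to 62 mm above the bench), on an upright 12 mm shaft over a housing 26 mm high.
- clamp_knob (a joint): Turn of the clamp knob, rad: 0 fully open, growing clockwise seen from above, which tightens; stop at 6.2. Each rad moves the moving jaw 3 mm towards the fixed jaw (tubes are touched at about 3 rad). Stays where it is left (0.15 N m to turn). Below 2.7 rad the clamp counts as backed off.
- clamp_tab (a joint): How far the clamp's black indicator tab (12 mm wide, 10 mm high) stands out of the moving jaw's -y end, m. 0: hidden, until the jaw's sprung pad bears on a tube; then it comes out 9 mm per further rad of the knob. The set force is reached at 7 mm; past 17 mm the clamp is overtightened. Aim for 11 mm.
- press_hinge (a point): Middle of the press arm's hinge pin, 78 mm above the bench, at press x = 105 mm, y = 0; the pin lies along press y.
- press_handle (a point): Centre of the press arm's handle: a black free-turning sleeve along press y, 24 mm diameter, 100 mm long, held at each end by a steel rod, 250 mm from the hinge pin. Arm open: 327 mm above the bench, nearly over the hinge (leaning 5 degrees away from the nest). Arm down: 78 mm above the bench at press x = -145 mm.
- press_arm (a joint): Arm angle, rad: 0 open (up against its stop), growing as it is pulled over the nest and down; 1.658 level, where its bar has pushed the plugs home (up to about 15 N at the handle). A spring pushes it open: about 3 N at the handle when down, nearly nothing at the stop. Let go, it flies up and slams; keep its return below 1.5 rad/s. Letting go within 0.1 rad of the stop is harmless.
- tray: Loose open grey tray for finished pieces, 110 (its x) x 200 (its y) x 22 mm high, walls 4 mm, floor 4 mm thick; origin at the middle of its underside. Room for three tubes standing in a row along y, 60 mm apart.
- tube1_mid (a point): Square aluminium tube foot, 40 x 40 mm and 52 mm high, 0.1 kg, standing upright; this point is its centre, half-way up (26 mm above its underside), z up, x and y square to its sides. A white plastic plug with a 38 x 38 x 4 mm head is started in its top, the head's top 10 mm above the tube while proud, 4 mm when home. Two or three of the four tubes are there.
- plug1 (a joint): How far plug 1 has been pushed into tube 1, in m: 0 as started (head 6 mm off the tube's rim), 0.006 fully home (head on the rim; above 0.005 counts). Push fit, about 9 N.
- tube2_mid (a point): Another such tube, like tube1 (may be absent).
- plug2 (a joint): How far plug 2 has been pushed into tube 2, in m: 0 as started (head 6 mm off the tube's rim), 0.006 fully home (head on the rim; above 0.005 counts). Push fit, about 9 N.
- tube3_mid (a point): Another such tube, like tube1 (may be absent).
- plug3 (a joint): How far plug 3 has been pushed into tube 3, in m: 0 as started (head 6 mm off the tube's rim), 0.006 fully home (head on the rim; above 0.005 counts). Push fit, about 9 N.
- tube4_mid (a point): Another such tube, like tube1 (may be absent).
- plug4 (a joint): How far plug 4 has been pushed into tube 4, in m: 0 as started (head 6 mm off the tube's rim), 0.006 fully home (head on the rim; above 0.005 counts). Push fit, about 9 N.
- screwdriver: Bystander, to be left alone: screwdriver with a blue handle, lying. Origin at the middle of its underside.
- ratchet: Bystander, to be left alone: steel ratchet with a black grip, lying, 230 mm long. Origin at the middle of its underside.
- glue: Bystander, to be left alone: small red glue bottle, 34 mm across, 95 mm high. Origin at the middle of its underside.
- screw_bin: Bystander, to be left alone: open blue bin of screws, 100 x 140 x 55 mm. Origin at the middle of its underside.
- spray: Bystander, to be left alone: clear bottle with a red cap, 54 mm across, 150 mm high. Origin at the middle of its underside.
- cutoff: Bystander, to be left alone: bare piece of square aluminium tube, 30 x 30 x 120 mm, lying. Origin at the middle of its underside.
There are look-alikes about, which are no part of the job. Leave any brown or yellow look-alike of the part that bears tube2_mid alone.

How it is judged (in metres and radians):
On the way, in this order (a step that is already met when the one before it is completed fails the run):
1. every tube stands in the nest with its plug still proud, and the clamp is tightened until its tab is out at least 7 mm (x of tube1_mid in the frame of nest between -0.012 and 0.006 m and y of tube1_mid in the frame of nest between -0.08 and 0.08 m and z of each of tube1_mid, tube2_mid, tube3_mid, tube4_mid in the frame of nest below 0.031 m and angle between each of tube1_mid, tube2_mid, tube3_mid, tube4_mid's own z axis and vertical below 0.1 rad and x of tube2_mid in the frame of nest between -0.012 and 0.006 m and y of tube2_mid in the frame of nest between -0.08 and 0.08 m and x of tube3_mid in the frame of nest between -0.012 and 0.006 m and y of tube3_mid in the frame of nest between -0.08 and 0.08 m and x of tube4_mid in the frame of nest between -0.012 and 0.006 m and y of tube4_mid in the frame of nest between -0.08 and 0.08 m and value of joint each of plug1, plug2, plug3, plug4 below 0.003 m and value of joint clamp_tab above 0.007 m), for 0.3 s.
2. with the tubes still clamped, the press arm is pulled down and every plug is home (value of joint each of plug1, plug2, plug3, plug4, clamp_tab above 0.005 m and value of joint press_arm above 1.55 rad), for 0.2 s.
3. the press arm is back up at its stop (value of joint press_arm below 0.1 rad), for 0.3 s.
At the end, for the whole second after the job is handed in: Every tube stands upright (within 0.1 rad) on the tray's floor at rest, its plug home (over 5 of 6 mm); the press arm is at its open stop (within 0.1 rad), the clamp backed off (knob below 2.7 rad, tab in) (x of tube1_mid in the frame of tray between -0.046 and 0.046 m and y of tube1_mid in the frame of tray between -0.091 and 0.091 m and z of tube1_mid in the frame of tray between 0.022 and 0.036 m and angle between each of tube1_mid, tube2_mid, tube3_mid, tube4_mid's own z axis and vertical below 0.1 rad and linear speed of each of tube1, tube2, tube3, tube4 below 0.03 m/s and x of tube2_mid in the frame of tray between -0.046 and 0.046 m and y of tube2_mid in the frame of tray between -0.091 and 0.091 m and z of tube2_mid in the frame of tray between 0.022 and 0.036 m and x of tube3_mid in the frame of tray between -0.046 and 0.046 m and y of tube3_mid in the frame of tray between -0.091 and 0.091 m and z of tube3_mid in the frame of tray between 0.022 and 0.036 m and x of tube4_mid in the frame of tray between -0.046 and 0.046 m and y of tube4_mid in the frame of tray between -0.091 and 0.091 m and z of tube4_mid in the frame of tray between 0.022 and 0.036 m and value of joint each of plug1, plug2, plug3, plug4 above 0.005 m and value of joint press_arm below 0.1 rad and value of joint clamp_knob below 2.7 rad and value of joint clamp_tab below 0.003 m); the robot touches nothing.
It fails at once if the press arm flies up: returns faster than 1.5 rad/s (velocity of joint press_arm below -1.5 rad/s).
It fails at once if the clamp is overtightened: tab out more than 17 mm (value of joint clamp_tab above 0.017 m).
It fails at once if a bystander is moved more than 40 mm (distance of any of screwdriver, ratchet, glue, screw_bin, spray, cutoff from where it was at the start of the episode above 0.04 m).
Of tube1, tube2, tube3, tube4 only 2 to 3 are there at a start; the rules pass over those that are not, and their reading is None.
At some moment in a run one of tube1, tube2, tube3, tube4, tray may be knocked a few centimetres aside while the robot is not near it.
It also fails if it takes over 210 s, if anything falls off the work surface, if the arm or the gripper's body presses on something with over 40 N, if the wrist force passes 120 N, or if a joint passes its speed limit or range.

## Robot

A 6-joint arm with a two-finger parallel gripper is mounted at the origin on the work surface. World frame = base frame: x ahead of the robot, y to its left, z up, the work surface at z = 0. Lengths are in m, angles in degrees, forces in N, time in s.
With the tool pointing down it reaches from about 0.35 to 0.875 m from the base axis. Payload 4.2 kg.
Tool frame: the origin (TCP) lies on the front face of the gripper's body, between the roots of the fingers; the fingertips stand 70 mm ahead of it and the grasp point (between the pads) lies 51 mm ahead of it; z points along the fingers, y is the line along which they close (so a half turn about z gives the same grasp; the last joint's range is limited). The gripper opens to 87 mm and grips with 3 to 60 N. Pads are 19 mm wide; open, the fingers measure 117 mm over their backs; the gripper's body (75 mm by 190 mm) begins 51 mm behind the grasp point.
Start: joints at [90.963, 22.042, 0.453, 0, -68.411, -14.817], TCP at [0.15, 0.607, 0.292] pointing down, gripper open.
Joint ranges: [-179.83, 179.83], [-69.29, 118.12], [-61.27, 80.66], [-181.25, 117.63], [-171.15, -9.14], [-177.46, 177.46]. Speed limits (degrees/s): [159.86, 159.86, 180, 180, 180, 180].

## Interface

Orientations are given as a 3x3 rotation matrix whose columns are the frame's x, y, z axes.
In Python, from station import r gives the robot as it stands.
- The arm moves only by the shell command python3 -m pendant 'ROWS' [OPENING]. ROWS is JSON, a list of rows, each a list of 2 entries, a list of its own where there are three numbers: the shift along the tool's x, y, z in mm, then the turn, a rotation vector about the tool's x, y, z in rad. A call has 1 to 10 rows; each row is the pose to reach, as a shift and turn from the pose commanded when the call began, along the tool's axes at that moment; what a row does not reach only later rows make up. A row lasts 1/10 s, in which the tool goes at most 50 mm and 8.59 degrees, less where a joint would pass 70% of its speed; a pose out of reach is approached as far as the arm can. A call with a gripper value outside its range is refused whole. OPENING is the opening, from 0 (shut) to 1 (fully open), set as the call begins (- or left out, the last holds). The fingers move at their own pace and stop on an object; the grip force is fixed at half the most. Time passes only in rows, so rows that repeat a pose let the fingers close. It gives the time, the measured TCP pose, the force, the opening and the grip force at its end, in the units of the state.
- r.sense(): the state, without advancing time (a new reading comes with each control period).
- r.capture(name): name is "scene" or "top" or "wrist"; returns a dict with "frame" (384x512x3 uint8, red, green, blue), "vertical_fov" (degrees; the focal length in pixels is half the picture's height over the tangent of half this angle, whatever the lens; pixels are square), "cx", "cy" (the principal point, pixels), "distortion" ([k1, k2, p1, p2, k3] as OpenCV has them; the pictures are not rectified), "rvec" (rotation vector, rad) and "tvec" (3), from world to camera coordinates, as OpenCV has them. Camera axes: x right, y down, z forward; pixel columns grow to the right and rows downward; lengths in m; the calibration is good to about 2 mm. A picture is of the moment at which its call begins. There is no depth.
- r.finish_job(): hands the job in; it is judged then, once.
The state is a dict: "time_s": time; "joints": joint angles; "joint_velocities": joint speeds; "effort": joint torques, N m; "tcp_pos": TCP position; "ee_rot": TCP orientation; "wrist_force": force on the tool from outside, world axes, zero at the start; "moment": the same for the moment, N m; "gripper_width": opening from 0.0 (shut) to 1.0 (fully open); "gripper_force": force on a finger pad.
Only numpy, scipy, OpenCV 4.12 (cv2) and the standard library are available. Lean on these libraries where they do the work, as an engineer would, in place of code of your own. Each camera call takes 0.05 s, during which the arm holds its last target. There are 200 camera calls.

## Working session

There is one attempt and no reset: what is moved stays moved. The work goes in short steps, Python scripts to look and compute and a shell command to move; the robot and the scene stay as the last step left them, time stands still between calls to the robot, and variables do not carry over. Pictures are saved under pics/ and viewed, at most 14 in all, crops included, and the job is handed in when it is done.

```bash
ls; mkdir -p pics; python3 - <<'E'
from station import r
import cv2,numpy as np
for n in("scene","top"):
    c=r.capture(n); cv2.imwrite(f"pics/{n}0.png",cv2.resize(c["frame"][:,:,::-1],(800,600),interpolation=cv2.INTER_CUBIC))
    R=cv2.Rodrigues(np.array(c["rvec"]))[0]; print(n,c["vertical_fov"],c["cx"],c["cy"],c["distortion"],(-R.T@np.array(c["tvec"])).round(3),R[2].round(3))
s=r.sense();print(s)
E
```

```text
pics
scene 54.540007429552695 258.87862128047044 189.66671335115765 [-0.07415411  0.          0.          0.          0.        ] [1.21  0.186 0.755] [-0.722 -0.303 -0.622]
top 54.040251790426424 253.27254115494856 185.55790499535843 [-0.11994473  0.          0.          0.          0.        ] [ 0.395 -0.091  1.217] [ 0.16  -0.013 -0.987]
{'time_s': 0.1, 'joints': array([ 9.09628299e+01,  2.20859511e+01,  3.88267429e-01, -2.45327865e-02,
       -6.84116926e+01, -1.48157726e+01]), 'joint_velocities': array([-0.0483985 , -0.15612066,  0.19110786,  0.13886382,  0.06700092,
        0.02341404]), 'effort': array([-8.40009670e-04, -3.91690850e+01,  1.87933964e+01,  4.23183292e+00,
        1.34472662e-02, -8.04734736e-05]), 'tcp_pos': array([0.14953642, 0.6064363 , 0.29127966]), 'ee_rot': array([[ 9.70875650e-01, -2.39583676e-01, -3.66008226e-04],
       [-2.39583933e-01, -9.70873767e-01, -1.91536526e-03],
       [ 1.03542463e-04,  1.94727118e-03, -9.99998099e-01]]), 'wrist_force': array([ 0.28118844,  0.00201656, -0.15456035]), 'moment': array([-0.01829085, -0.01681565,  0.0014609 ]), 'gripper_force': 0.0, 'gripper_width': 0.9995106168770888}
```

View pics/scene0.png

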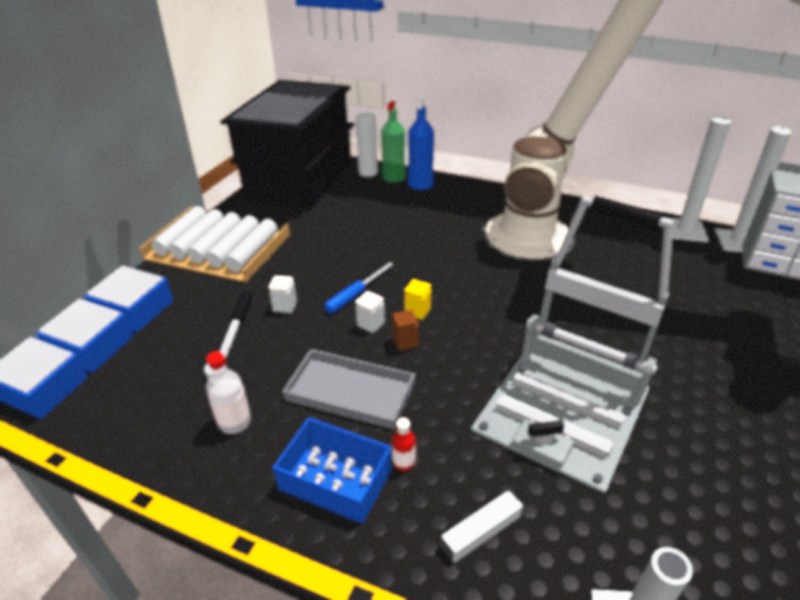

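View pics/top0.png

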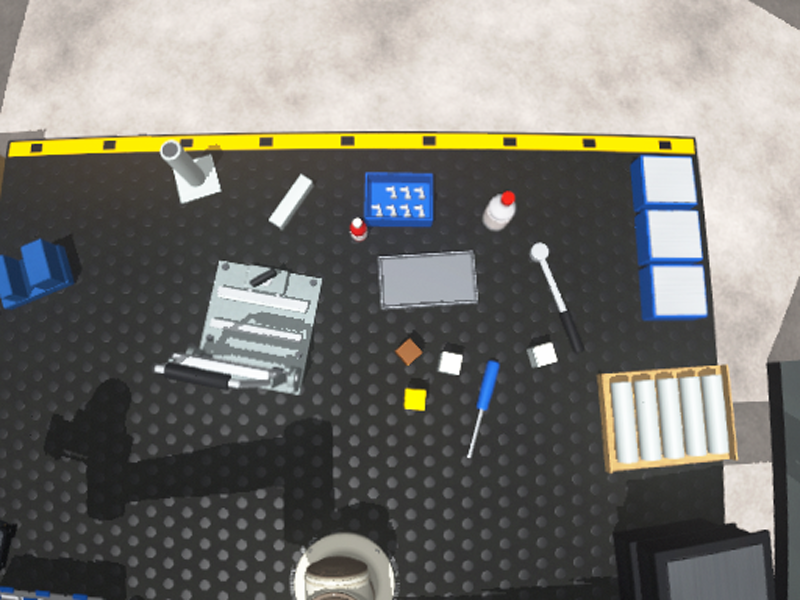

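The scene shows two tubes with white plugs: top view (451,362) and (542,354), scene view (370,312) and (283,294). The brown (409,351) and yellow (415,399) blocks are the look-alikes to leave. The press is at about (265,325), its knob at (263,277), and the tray at (428,279). I'll check these in an enlarged crop.

```bash
cat > h.py <<'E'
from station import r
import cv2,numpy as np
from scipy.spatial.transform import Rotation as Rn
def K(c):
    f=c["frame"].shape[0]/2/np.tan(np.radians(c["vertical_fov"]/2))
    return np.array([[f,0,c["cx"]],[0,f,c["cy"]],[0,0,1]]),np.array(c["distortion"],float)
def p2w(c,uv,z):
    k,d=K(c);R=cv2.Rodrigues(np.array(c["rvec"],float))[0];t=np.array(c["tvec"],float).ravel()
    n=cv2.undistortPoints(np.array(uv,float).reshape(-1,1,2),k,d).reshape(-1,2)
    D=np.c_[n,np.ones(len(n))]@R;C=-R.T@t
    return C+D*((z-C[2])/D[:,2])[:,None]
def w2p(c,P):
    k,d=K(c);return cv2.projectPoints(np.array(P,float).reshape(-1,3),np.array(c["rvec"],float),np.array(c["tvec"],float),k,d)[0].reshape(-1,2)
def ortho(c,x0,x1,y0,y1,z,s):
    "top-down map at height z, s px/mm: rows x1->x0 (up=+x), cols y1->y0 (left=+y)"
    h,w=int((x1-x0)*1000*s),int((y1-y0)*1000*s)
    X,Y=np.meshgrid(x1-np.arange(h)/s/1000,y1-np.arange(w)/s/1000,indexing="ij")
    m=w2p(c,np.c_[X.ravel(),Y.ravel(),np.full(X.size,z)]).astype(np.float32).reshape(h,w,2)
    return cv2.remap(c["frame"],m[...,0],m[...,1],cv2.INTER_CUBIC)[:,:,::-1].copy()
def tool(v):
    "world vector m -> tool mm (current tool axes)"
    return (np.array(r.sense()["ee_rot"]).T@np.array(v)*1000).round(1)
def st():
    s=r.sense();e=np.array(s["ee_rot"]);print(round(s["time_s"],2),np.round(s["tcp_pos"],4),"xax",np.degrees(np.arctan2(e[1,0],e[0,0])).round(1),"F",np.round(s["wrist_force"],1),"g",round(s["gripper_width"],3),round(s["gripper_force"],1))
E
python3 - <<'E'
from h import *
c=r.capture("top")
g=c["frame"].astype(int)
w=((g.min(2)>185)).astype(np.uint8)
n,l,stt,ce=cv2.connectedComponentsWithStats(w)
for i in range(1,n):
    if 60<stt[i,4]<900:
        cn=cv2.findContours((l==i).astype(np.uint8),0,2)[0][0]
        W=p2w(c,cn.reshape(-1,2),0.062)[:,:2]; (m,s,a)=cv2.minAreaRect((W*1000).astype(np.float32))
        print(ce[i].round(),stt[i,4],np.round(m),np.round(s),round(a,1))
a=ortho(c,.3,.72,-.45,-.1,.062,2);b=ortho(c,.3,.65,-.05,.3,.01,1.7)
cv2.imwrite("pics/a.png",cv2.resize(a,(700,600))[:600]) if 0 else cv2.imwrite("pics/a.png",a[240:840]);cv2.imwrite("pics/b.png",b)
E
```

```text
[50.  2.] 77 [1257.  632.] [83. 30.] 84.7
[445.   3.] 78 [1258. -815.] [30. 78.] 5.2
[428. 115.] 856 [ 822. -691.] [ 96. 110.] 1.1
[126. 119.] 320 [818. 308.] [77. 86.] 16.8
[185. 128.] 307 [771. 110.] [ 29. 116.] 57.3
[319. 136.] 216 [ 741. -316.] [51. 63.] 56.7
[350. 173.] 219 [ 612. -422.] [144.  34.] 25.1
[172. 212.] 148 [500. 145.] [127.  12.] 79.9
[463. 218.] 65 [ 472. -779.] [61. 27.] 13.7
[166. 222.] 186 [470. 160.] [142.  15.] 79.4
[348. 227.] 165 [ 454. -399.] [39. 41.] 16.6
[288. 232.] 164 [ 439. -212.] [39. 38.] 77.5
[159. 231.] 84 [443. 181.] [107.   9.] 79.1
[145. 236.] 342 [427. 232.] [175.  24.] 80.0
[444. 266.] 559 [ 325. -705.] [158.  38.] 2.7
[458. 265.] 543 [ 327. -754.] [159.  38.] 2.4
[415. 269.] 585 [ 320. -608.] [159.  38.] 2.7
[430. 268.] 575 [ 322. -657.] [159.  38.] 2.8
[400. 270.] 593 [ 316. -559.] [158.  37.] 2.9
[192. 370.] 166 [32. 78.] [24. 84.] 84.7
[210. 374.] 193 [15. 17.] [101.  32.] 88.6
```

View pics/a.png

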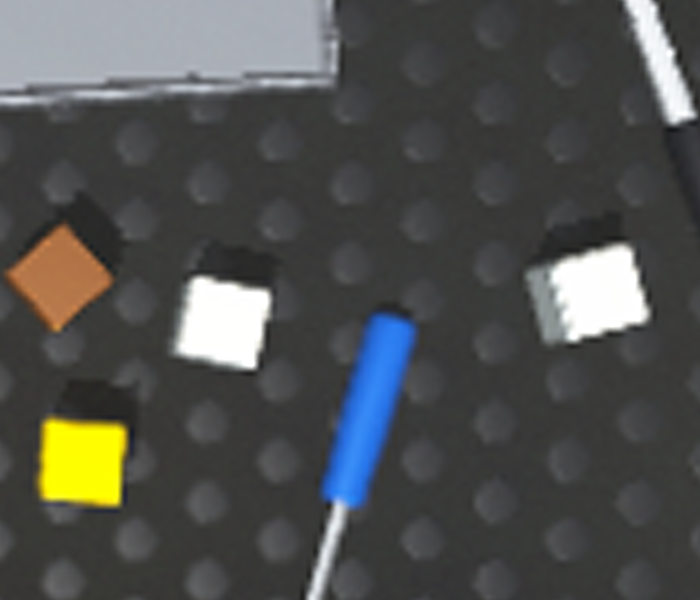

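View pics/b.png

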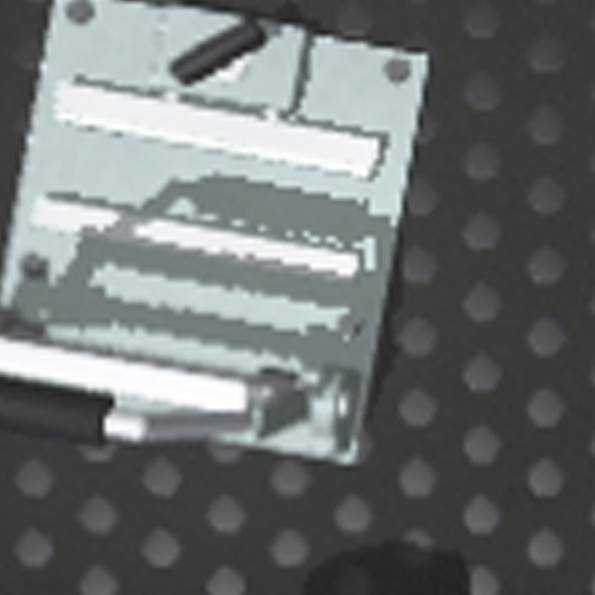

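The crop confirms the two white-plugged tubes: A at about (0.439, -0.212), turned -12.5°, and B at about (0.454, -0.399), turned 17°. The brown and yellow ones stay. From the plate corners (428,55) and (355,465), the press origin is about (0.534, 0.177), its x axis points at 170°, and the plate side measures 0.245 m, as specified.

I'll lift clear of the handle and go over.

```bash
python3 -m pendant '[[[0,0,-160],[0,0,0]],[[0,0,-160],[0,0,0]],[[0,0,-160],[0,0,0]],[[0,0,-160],[0,0,0]],[[0,0,-160],[0,0,0]]]' 0.66
python3 - <<'E'
from h import *
st();p=np.array(r.sense()["tcp_pos"])
for w in([.5,.25,.45],[.439,-.212,.3],[.439,-.212,.13]):print(w,tool(np.array(w)-p))
print(r.sense()["joints"].round(1))
E
```

```text
time_s: 0.65
tcp_pos: [0.1496, 0.607, 0.4546]
ee_rot: [[0.971, -0.239, -0.0], [-0.239, -0.971, 0.005], [-0.001, -0.005, -1.0]]
wrist_force: [0.3, -0.0, -0.8]
gripper_width: 0.686
gripper_force: 0.0
0.65 [0.1496 0.607  0.4546] xax -13.9 F [ 0.3 -0.  -0.8] g 0.686 0.0
[0.5, 0.25, 0.45] [425.7 262.8   2.7]
[0.439, -0.212, 0.3] [477.3 726.7 150.4]
[0.439, -0.212, 0.13] [477.5 727.5 320.4]
[ 91.   18.7  18.2  -0.  -89.1 -14.8]
```

```bash
python3 -m pendant '[[[426,263,0],[0,0,0]],[[426,263,0],[0,0,0]],[[426,263,0],[0,0,0]],[[426,263,0],[0,0,0]],[[426,263,0],[0,0,0]],[[426,263,0],[0,0,0]],[[426,263,0],[0,0,0]],[[426,263,0],[0,0,0]],[[426,263,0],[0,0,0]],[[426,263,0],[0,0,0]]]'
python3 -m pendant '[[[51,464,150],[0,0,0]],[[51,464,150],[0,0,0]],[[51,464,150],[0,0,0]],[[51,464,150],[0,0,0]],[[51,464,150],[0,0,0]],[[51,464,150],[0,0,0]],[[51,464,150],[0,0,0]],[[51,464,150],[0,0,0]],[[51,464,150],[0,0,0]],[[51,464,150],[0,0,0]]]'
cat >> h.py <<'E'
def whites(c,z,lo=185,amin=60,amax=5000,amm=(30,50)):
    g=c["frame"].astype(int); w=((g.min(2)>lo)&(g.max(2)-g.min(2)<30)).astype(np.uint8)
    n,l,s,ce=cv2.connectedComponentsWithStats(w)
    for i in range(1,n):
        if s[i,4]<amin: continue
        cn=cv2.findContours((l==i).astype(np.uint8),0,2)[0][0]
        W=p2w(c,cn.reshape(-1,2),z)[:,:2]; m,q,a=cv2.minAreaRect((W*1000).astype(np.float32))
        if amm[0]<min(q) and max(q)<amm[1]: print(ce[i].round(),np.round(m),np.round(q),round(a,1))
E
python3 - <<'E'
from h import *
st();p=np.array(r.sense()["tcp_pos"]);print(r.sense()["joints"].round(1))
c=r.capture("wrist");whites(c,.062,150)
cv2.imwrite("pics/w1.png",c["frame"][:,:,::-1])
c=r.capture("top");whites(c,.062)
E
```

```text
time_s: 1.65
tcp_pos: [0.5004, 0.2481, 0.4496]
ee_rot: [[0.971, -0.239, -0.004], [-0.239, -0.971, -0.002], [-0.003, 0.003, -1.0]]
wrist_force: [-0.0, 1.4, 0.3]
gripper_width: 0.661
gripper_force: 0.0
time_s: 2.65
tcp_pos: [0.4359, -0.2146, 0.299]
ee_rot: [[0.971, -0.241, -0.005], [-0.241, -0.971, 0.001], [-0.005, -0.0, -1.0]]
wrist_force: [0.5, 0.7, -0.3]
gripper_width: 0.661
gripper_force: 0.0
2.65 [ 0.4359 -0.2146  0.299 ] xax -13.9 F [ 0.5  0.7 -0.3] g 0.661 0.0
[ -7.    8.2 -17.6  -0.1 -64.5  83.1]
[351. 227.] [ 455. -403.] [38. 33.] 12.9
```

View pics/w1.png

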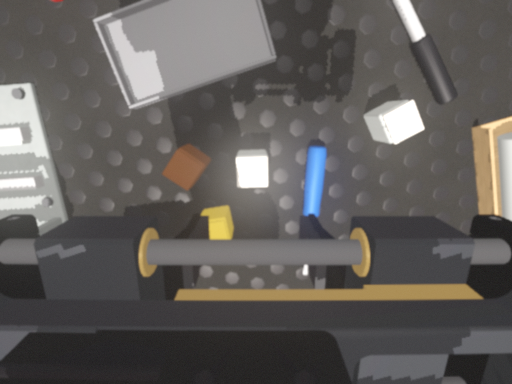

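The wrist view shows tube A at (253,170), B at (395,121), the tray at (190,50), brown at (187,167) and yellow at (219,222). I'll measure from here.

```bash
python3 - <<'E'
from h import *
c=r.capture("wrist")
g=c["frame"].astype(int)
for lo in(180,205,230):
    print(lo);whites(c,.062,lo,amm=(25,70))
print(p2w(c,[[237,152],[268,152],[268,187],[237,187]],.062).round(3)); print("mid",g[165,250],g[184,250])
p=np.array(r.sense()["tcp_pos"]);print(tool(np.array([.439,-.212,.086])-p))
E
```

```text
180
[396. 121.] [ 452. -390.] [44. 61.] 9.0
[251. 169.] [ 440. -213.] [40. 45.] 78.4
205
[401. 120.] [ 453. -397.] [40. 44.] 13.7
[251. 170.] [ 438. -213.] [38. 40.] 78.9
230
[401. 120.] [ 453. -397.] [39. 43.] 13.7
[ 11. 141.] [544.  58.] [35. 29.] 79.0
[251. 170.] [ 437. -212.] [38. 39.] 76.5
[[ 0.464 -0.202  0.062]
 [ 0.454 -0.238  0.062]
 [ 0.412 -0.228  0.062]
 [ 0.422 -0.191  0.062]]
mid [255 255 255] [255 255 255]
[  3.9  -2.9 212.8]
```

```bash
python3 -m pendant '[[[3,-2,100],[0,0,-0.02]],[[3,-2,140],[0,0,-0.02]],[[3,-2,170],[0,0,-0.02]],[[3,-2,190],[0,0,-0.02]],[[3,-2,205],[0,0,-0.02]],[[3,-2,213],[0,0,-0.02]],[[3,-2,213],[0,0,-0.02]],[[3,-2,213],[0,0,-0.02]]]'
python3 -m pendant '[[[0,0,0],[0,0,0]],[[0,0,0],[0,0,0]],[[0,0,0],[0,0,0]],[[0,0,0],[0,0,0]],[[0,0,0],[0,0,0]],[[0,0,0],[0,0,0]]]' 0.3
python3 -m pendant '[[[0,0,-40],[0,0,0]],[[0,0,-90],[0,0,0]],[[0,0,-120],[0,0,0]],[[0,0,-120],[0,0,0]]]'
python3 - <<'E'
from h import *
ex=np.array([-np.cos(np.radians(10)),np.sin(np.radians(10))]);ey=np.array([-ex[1],ex[0]]);o=np.array([.534,.1768])
st();p=np.array(r.sense()["tcp_pos"])
q=o-.004*ex+.042*ey; print(q,tool([*(q-p[:2]),0]))
E
```

```text
time_s: 3.6
tcp_pos: [0.4423, -0.2112, 0.09]
ee_rot: [[0.976, -0.219, 0.002], [-0.219, -0.976, -0.0], [0.002, -0.0, -1.0]]
wrist_force: [1.1, -0.8, 0.1]
gripper_width: 0.658
gripper_force: 0.0
time_s: 4.2
tcp_pos: [0.4419, -0.2117, 0.0901]
ee_rot: [[0.976, -0.22, 0.001], [-0.22, -0.976, -0.0], [0.001, 0.0, -1.0]]
wrist_force: [-2.0, 0.3, 5.7]
gripper_width: 0.454
gripper_force: 30.0
time_s: 4.6
tcp_pos: [0.4439, -0.2121, 0.2138]
ee_rot: [[0.976, -0.219, 0.01], [-0.219, -0.976, -0.002], [0.011, -0.0, -1.0]]
wrist_force: [0.2, 0.0, -1.0]
gripper_width: 0.461
gripper_force: 30.0
4.6 [ 0.4439 -0.2121  0.2138] xax -12.7 F [ 0.2  0.  -1. ] g 0.461 30.0
[0.53064601 0.13474348] [ 8.500e+00 -3.574e+02  2.000e-01]
```

```bash
python3 -m pendant '[[[20,-50,-50],[0,0,-0.05]],[[40,-100,-80],[0,0,-0.05]],[[50,-150,-90],[0,0,-0.05]],[[50,-200,-90],[0,0,-0.05]],[[50,-250,-90],[0,0,-0.05]],[[50,-280,-90],[0,0,-0.05]],[[50,-280,-90],[0,0,-0.05]],[[50,-280,-90],[0,0,-0.05]]]'
python3 - <<'E'
from h import *
st();c=r.capture("wrist");np.save("w2.npy",c,allow_pickle=True)
b=ortho(c,.42,.70,-.0,.33,.025,2.4);cv2.imwrite("pics/w2.png",b[:600,:800])
cv2.imwrite("pics/w2raw.png",c["frame"][:,:,::-1])
E
```

```text
time_s: 5.4
tcp_pos: [0.5518, 0.0525, 0.2973]
ee_rot: [[0.986, -0.168, -0.003], [-0.168, -0.986, -0.0], [-0.003, 0.001, -1.0]]
wrist_force: [-0.1, -1.4, -1.6]
gripper_width: 0.46
gripper_force: 30.0
5.4 [0.5518 0.0525 0.2973] xax -9.7 F [-0.1 -1.4 -1.6] g 0.46 30.0
```

View pics/w2.png

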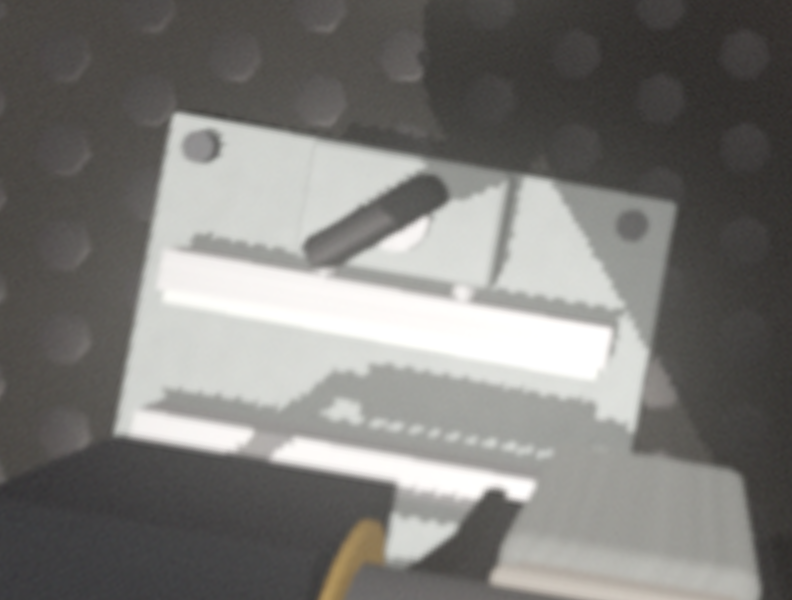

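The rectified view shows the plate corners at (173,113) and (677,205), the moving jaw from (163,250) to (612,326), the knob at (375,222) and the fixed jaw's near edge at (140,410). I'll compute the press pose from these.

```bash
python3 - <<'E'
from h import *
c=np.load("w2.npy",allow_pickle=True).item()
def m(u,v,z,z0=.025): return p2w(c,w2p(c,[[.70-v/2400,.33-u/2400,z0]]),z)[0,:2]
a=m(173,113,.008);b=m(677,205,.008);d=b-a;L=np.linalg.norm(d);ey=d/L;ex=np.array([ey[1],-ey[0]])
print(L,np.degrees(np.arctan2(ex[1],ex[0])));o=(a+b)/2+.105*ex;print("o",o)
for n,u,v,z in(("mj farL",163,250,.025),("mj farR",612,326,.025),("mj nearR",600,380,.025),("mj nearL",162,303,.025),("fj farL",138,410,.025),("fj farR",536,480,.025),("knob",375,222,.062),("kL",306,250,.062),("kR",445,185,.062)):
    q=m(u,v,z)-o; print(n,(q@ex*1e3).round(1),(q@ey*1e3).round(1))
p=np.array(r.sense()["tcp_pos"]);print(p)
E
```

```text
0.2234334240048258 169.65514251875746
o [0.5310126  0.17702017]
mj farL -48.5 -95.3
mj farR -50.9 94.4
mj nearR -27.9 93.5
mj nearL -26.7 -91.8
fj farL 19.0 -93.6
fj farR 17.9 74.8
knob -79.7 2.5
kL -64.7 -21.0
kR -98.0 25.8
[0.55142385 0.05112356 0.29754265]
```

```bash
python3 -m pendant '[[[-33,-79,40],[0,0,0.01]],[[-33,-79,90],[0,0,0.01]],[[-33,-79,130],[0,0,0.01]],[[-33,-79,130],[0,0,0.01]],[[-33,-79,130],[0,0,0.01]],[[-33,-79,130],[0,0,0.01]]]'
cat >> h.py <<'E'
O=np.array([.532,.177]);ex=np.array([np.cos(np.radians(169.8)),np.sin(np.radians(169.8))]);ey=np.array([-ex[1],ex[0]])
def press(w): q=np.array(w)[:2]-O; return (np.array([q@ex,q@ey])*1000).round(1)
def pw(x,y): return O+x/1e3*ex+y/1e3*ey
E
python3 - <<'E'
from h import *
st();p=r.sense()["tcp_pos"];print(press(p),tool([*(pw(-8,42)-p[:2]),.098-p[2]]))
c=r.capture("scene");f=c["frame"][:,:,::-1];cv2.imwrite("pics/s2.png",cv2.resize(f[90:330,270:470],None,fx=2.5,fy=2.5,interpolation=2))
E
```

```text
time_s: 6.05
tcp_pos: [0.5334, 0.133, 0.1696]
ee_rot: [[0.983, -0.182, 0.0], [-0.182, -0.983, -0.001], [0.0, 0.0, -1.0]]
wrist_force: [0.9, -0.7, -1.1]
gripper_width: 0.456
gripper_force: 30.0
6.05 [0.5334 0.133  0.1696] xax -10.5 F [ 0.9 -0.7 -1.1] g 0.456 30.0
[-9.2 43.1] [-1.2 -1.1 71.6]
```

View pics/s2.png

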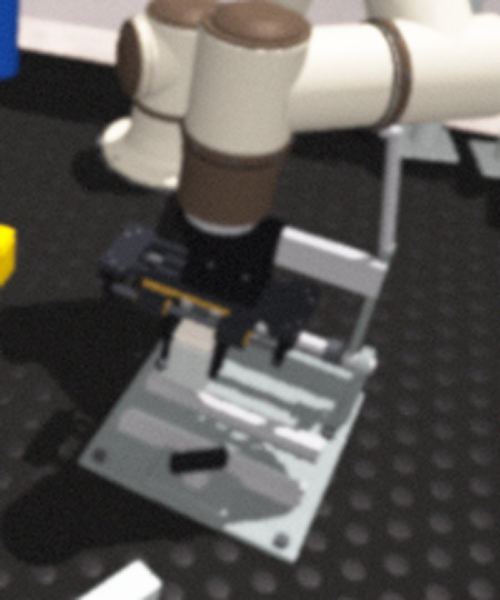

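```bash
python3 - <<'E'
from h import *
c=r.capture("scene");p=r.sense()["tcp_pos"]
f=lambda P:((w2p(c,P)-[270,90])*2.5).round()
print(f([[p[0],p[1],p[2]+h] for h in(.0,.1,.2,.25,.3,.35)]))
print("rods",f([[*pw(127,y),.327] for y in(-50,50,0)]))
print(r.sense()["joints"].round(1))
E
```

```text
[[201. 307.]
 [218. 222.]
 [237. 122.]
 [247.  66.]
 [258.   5.]
 [270. -61.]]
rods [[379. 127.]
 [271.  97.]
 [324. 112.]]
[ 30.9  21.7 -19.5   0.  -48.6  48.6]
```

```bash
python3 - <<'E'
from h import *
c=r.capture("scene");p=r.sense()["tcp_pos"];f=c["frame"][:,:,::-1].copy()
a=np.radians(30.9);d=np.array([np.cos(a),np.sin(a),0]);l=np.array([-d[1],d[0],0])
W=p+[0,0,.25];g=cv2.resize(f[0:300,180:512],None,fx=2,fy=2,interpolation=2)
P=[W,W+.16*l,W+.16*l-.3*d*np.cos(np.radians(41))+[0,0,.3*np.sin(np.radians(41))]]
q=((w2p(c,P)-[180,0])*2).astype(int)
for i in(0,1):cv2.line(g,tuple(map(int,q[i])),tuple(map(int,q[i+1])),(0,0,255),1)
cv2.imwrite("pics/s3.png",g)
E
```

```text
(no output)
```

View pics/s3.png

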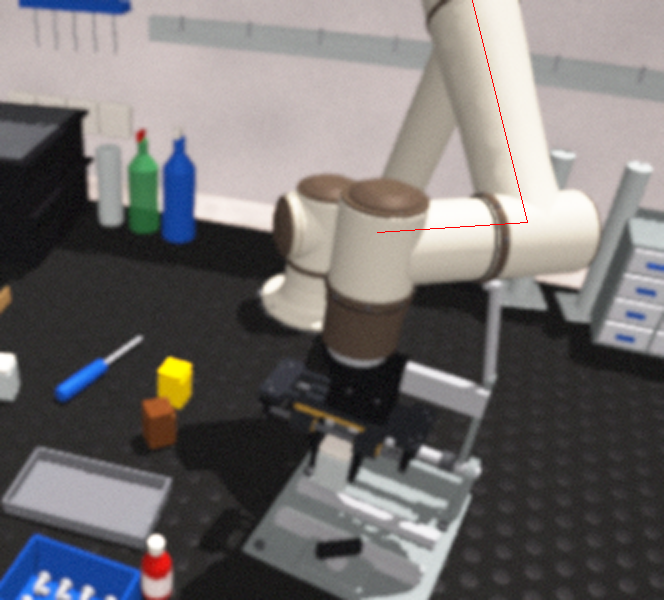

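The overlay shows that the forearm joins 0.16 m to the side of the wrist, with its axis 0.25 m above the TCP. When I lower at this nest position, the forearm could meet the open press handle. I'll compute the clearance against nest position before going down.

```bash
cat >> h.py <<'E'
from scipy.optimize import least_squares,minimize
DAT=[(22.04,.453,.15,.607,.292),(18.7,18.2,.1496,.607,.4546),(8.2,-17.6,.4359,-.2146,.299),(21.7,-19.5,.5334,.133,.1696)]
def fk(P,j2,j3):
    a,L2,L3,c=P;j2,j3=np.radians(j2),np.radians(j3);return a+L2*np.sin(j2)+L3*np.cos(j3-j2),c+L2*np.cos(j2)+L3*np.sin(j3-j2)
def res(P):
    o=[]
    for j2,j3,x,y,z in DAT:
        R,Z=fk(P,j2,j3);o+=[R-np.sqrt(x*x+y*y-.16**2),Z-z]
    return o
FIT=least_squares(res,[0,.5,.42,0]);PA=FIT.x
def arm(p):
    "wrist W, link end E, elbow B for tool-down tcp p; also j1,j2,j3"
    r_=np.hypot(p[0],p[1]);j1=np.arctan2(p[1],p[0])+np.arcsin(.16/r_);d=np.array([np.cos(j1),np.sin(j1),0]);l=np.array([-d[1],d[0],0])
    R=np.sqrt(r_**2-.16**2);s=least_squares(lambda q:np.array(fk(PA,*q))-[R,p[2]],[20,-10]).x
    ph=np.radians(s[1]-s[0]);W=np.array(p)+[0,0,.25];E=W+.16*l;B=E-PA[2]*(d*np.cos(ph)-0)-np.array([0,0,PA[2]*np.sin(ph)])
    return W,E+.05*l,E,B,np.degrees(j1),*s
def segd(a,b,c,e):
    t=np.linspace(0,1,81);A=a+t[:,None]*(b-a);C=c+t[:,None]*(e-c);return np.linalg.norm(A[:,None]-C[None],axis=2).min()
E
python3 - <<'E'
from h import *
print(PA.round(3),np.abs(FIT.fun).max().round(4))
H=[np.array([*pw(127,y),.327]) for y in(-58,58)]
rods=[(np.array([*pw(127,y),.327]),np.array([*pw(105,y),.08])) for y in(-58,58)]
for y in(42,30,20,10,0,-10,-20,-35,-50,-65,-75):
    W,Ee,E,B,*j=arm([*pw(-8,y),.098])
    print(y,"link-handle",segd(W,Ee,*H).round(3),"fore-handle",segd(E,B,*H).round(3),"rods",[min(segd(W,Ee,*q),segd(E,B,*q)).round(3) for q in rods],np.round(j))
E
```

```text
[-0.004  0.573  0.423 -0.084] 0.0012
42 link-handle 0.041 fore-handle 0.041 rods [np.float64(0.041), np.float64(0.114)] [ 31.  27. -24.]
30 link-handle 0.046 fore-handle 0.045 rods [np.float64(0.045), np.float64(0.121)] [ 32.  28. -23.]
20 link-handle 0.05 fore-handle 0.05 rods [np.float64(0.05), np.float64(0.126)] [ 33.  28. -22.]
10 link-handle 0.055 fore-handle 0.055 rods [np.float64(0.055), np.float64(0.132)] [ 34.  28. -22.]
0 link-handle 0.059 fore-handle 0.061 rods [np.float64(0.059), np.float64(0.138)] [ 34.  29. -21.]
-10 link-handle 0.064 fore-handle 0.067 rods [np.float64(0.064), np.float64(0.145)] [ 35.  29. -20.]
-20 link-handle 0.07 fore-handle 0.073 rods [np.float64(0.07), np.float64(0.151)] [ 36.  29. -20.]
-35 link-handle 0.078 fore-handle 0.083 rods [np.float64(0.078), np.float64(0.161)] [ 37.  30. -18.]
-50 link-handle 0.087 fore-handle 0.094 rods [np.float64(0.087), np.float64(0.172)] [ 38.  30. -17.]
-65 link-handle 0.096 fore-handle 0.104 rods [np.float64(0.096), np.float64(0.183)] [ 39.  31. -16.]
-75 link-handle 0.102 fore-handle 0.111 rods [np.float64(0.102), np.float64(0.19)] [ 40.  31. -15.]
```

```bash
python3 -m pendant '[[[-1,-45,0],[0,0,0]],[[-1,-90,0],[0,0,0]],[[-1,-115,0],[0,0,0]],[[-1,-115,20],[0,0,0]],[[-1,-115,20],[0,0,0]],[[-1,-115,20],[0,0,0]],[[-1,-115,20],[0,0,0]]]'
python3 - <<'E'
from h import *
st();p=r.sense()["tcp_pos"];print(press(p),tool([*(pw(-8,-72)-p[:2]),.098-p[2]]))
E
```

```text
time_s: 6.9
tcp_pos: [0.5533, 0.2468, 0.1506]
ee_rot: [[0.983, -0.181, 0.002], [-0.181, -0.983, 0.001], [0.002, -0.001, -1.0]]
wrist_force: [0.2, 0.5, -0.6]
gripper_width: 0.458
gripper_force: 30.0
6.9 [0.5533 0.2468 0.1506] xax -10.5 F [ 0.2  0.5 -0.6] g 0.458 30.0
[ -8.6 -72.5] [-0.7  0.6 52.6]
```

```bash
python3 -m pendant '[[[-1,0,20],[0,0,0]],[[-1,0,35],[0,0,0]],[[-1,0,43],[0,0,0]],[[-1,0,48],[0,0,0]],[[-1,0,52],[0,0,0]],[[-1,0,52],[0,0,0]],[[-1,0,52],[0,0,0]]]'
python3 - <<'E'
from h import *
st();print(press(r.sense()["tcp_pos"]))
c=r.capture("scene");f=c["frame"][:,:,::-1];cv2.imwrite("pics/s4.png",cv2.resize(f[180:330,290:470],None,fx=3.5,fy=3.5,interpolation=2))
E
```

```text
time_s: 7.6
tcp_pos: [0.5523, 0.2478, 0.0981]
ee_rot: [[0.984, -0.181, 0.002], [-0.181, -0.984, 0.001], [0.001, -0.001, -1.0]]
wrist_force: [0.1, -1.0, 0.7]
gripper_width: 0.452
gripper_force: 30.0
7.6 [0.5523 0.2478 0.0981] xax -10.4 F [ 0.1 -1.   0.7] g 0.452 30.0
[ -7.5 -73.3]
```

View pics/s4.png

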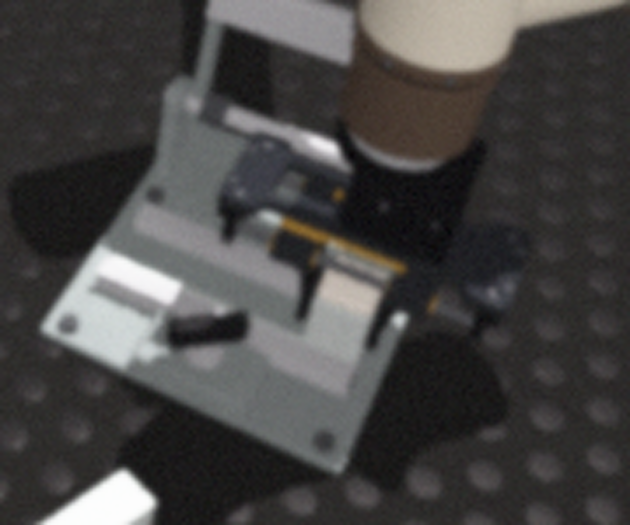

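The tube sits in the channel at (345,310), behind the moving jaw, with no side force. I'll release it and go to tube B.

```bash
python3 -m pendant '[[[0,0,0],[0,0,0]],[[0,0,0],[0,0,0]],[[0,0,0],[0,0,0]],[[0,0,-30],[0,0,0]],[[0,0,-80],[0,0,0]],[[0,0,-130],[0,0,0]],[[0,0,-180],[0,0,0]],[[0,0,-200],[0,0,0]],[[0,0,-200],[0,0,0]]]' 0.62
python3 - <<'E'
from h import *
st();p=r.sense()["tcp_pos"]
for w in([.56,-.1,.3],[.455,-.4,.28]):print(tool(np.array(w)-p))
c=r.capture("top");whites(c,.07,amm=(25,70))
E
```

```text
time_s: 8.55
tcp_pos: [0.553, 0.2482, 0.3021]
ee_rot: [[0.984, -0.18, 0.008], [-0.18, -0.984, 0.005], [0.007, -0.007, -1.0]]
wrist_force: [-0.3, 0.9, -0.7]
gripper_width: 0.617
gripper_force: 0.0
8.55 [0.553  0.2482 0.3021] xax -10.4 F [-0.3  0.9 -0.7] g 0.617 0.0
[6.970e+01 3.412e+02 3.000e-01]
[ 20.4 655.4  18. ]
[192. 119.] [797.  90.] [28. 45.] 57.9
[319. 135.] [ 744. -317.] [49. 49.] 54.9
[348. 227.] [ 453. -397.] [38. 41.] 15.0
[484. 233.] [ 430. -847.] [36. 55.] 85.1
```

```bash
python3 -m pendant '[[[20,50,0],[0,0,0]],[[40,100,0],[0,0,0]],[[55,150,0],[0,0,-0.05]],[[65,200,0],[0,0,-0.1]],[[70,250,0],[0,0,-0.15]],[[70,300,0],[0,0,-0.2]],[[65,350,0],[0,0,-0.25]],[[60,400,0],[0,0,-0.3]],[[52,450,0],[0,0,-0.35]],[[45,498,0],[0,0,-0.40]]]'
python3 -m pendant '[[[-9,48,0],[0,0,-0.04]],[[-25,96,5],[0,0,-0.04]],[[-35,140,10],[0,0,-0.04]],[[-44,148,15],[0,0,-0.04]],[[-44,148,15],[0,0,-0.04]],[[-44,148,15],[0,0,-0.04]]]'
python3 - <<'E'
from h import *
st();p=r.sense()["tcp_pos"]
c=r.capture("wrist")
for lo in(205,230):whites(c,.062,lo,amm=(25,70))
print(tool(np.array([.454,-.398,.090])-p))
E
```

```text
time_s: 9.6
tcp_pos: [0.5077, -0.242, 0.295]
ee_rot: [[0.976, 0.218, -0.004], [0.218, -0.976, 0.001], [-0.004, -0.002, -1.0]]
wrist_force: [1.3, 0.1, -0.1]
gripper_width: 0.617
gripper_force: 0.0
time_s: 10.2
tcp_pos: [0.4981, -0.3936, 0.2809]
ee_rot: [[0.967, 0.255, -0.002], [0.255, -0.967, 0.001], [-0.002, -0.002, -1.0]]
wrist_force: [-0.5, 0.4, 0.8]
gripper_width: 0.62
gripper_force: 0.0
10.2 [ 0.4981 -0.3936  0.2809] xax 14.8 F [-0.5  0.4  0.8] g 0.62 0.0
[250. 212.] [ 454. -400.] [41. 39.] 14.9
[250. 213.] [ 454. -400.] [41. 38.] 13.8
[-43.6  -6.9 191. ]
```

```bash
python3 -m pendant '[[[-44,-6,30],[0,0,0]],[[-44,-6,80],[0,0,0]],[[-44,-6,120],[0,0,0]],[[-44,-6,150],[0,0,0]],[[-44,-6,170],[0,0,0]],[[-44,-6,183],[0,0,0]],[[-44,-6,191],[0,0,0]],[[-44,-6,191],[0,0,0]],[[-44,-6,191],[0,0,0]]]'
python3 -m pendant '[[[0,0,0],[0,0,0]],[[0,0,0],[0,0,0]],[[0,0,0],[0,0,0]],[[0,0,0],[0,0,0]],[[0,0,0],[0,0,0]]]' 0.3
python3 -m pendant '[[[0,0,-40],[0,0,0]],[[0,0,-90],[0,0,0]],[[0,0,-140],[0,0,0]],[[0,0,-190],[0,0,0.1]],[[0,0,-200],[0,0,0.2]],[[0,0,-200],[0,0,0.3]],[[0,0,-200],[0,0,0.4]],[[0,0,-200],[0,0,0.44]],[[0,0,-200],[0,0,0.44]]]'
python3 - <<'E'
from h import *
st();p=r.sense()["tcp_pos"]
for w in([.56,-.1],[.55,.1],pw(-6,-8)):print(tool([*(np.array(w)-p[:2]),0]))
E
```

```text
time_s: 11.15
tcp_pos: [0.4552, -0.4, 0.0924]
ee_rot: [[0.967, 0.256, 0.002], [0.256, -0.967, -0.001], [0.001, 0.002, -1.0]]
wrist_force: [1.1, -1.2, 0.4]
gripper_width: 0.619
gripper_force: 0.0
time_s: 11.65
tcp_pos: [0.4547, -0.4002, 0.092]
ee_rot: [[0.967, 0.255, 0.001], [0.255, -0.967, -0.001], [0.001, 0.001, -1.0]]
wrist_force: [0.1, 1.0, 4.1]
gripper_width: 0.458
gripper_force: 30.0
time_s: 12.55
tcp_pos: [0.454, -0.3997, 0.2904]
ee_rot: [[0.983, -0.181, -0.001], [-0.181, -0.983, 0.001], [-0.001, -0.001, -1.0]]
wrist_force: [-0.3, 0.9, -1.2]
gripper_width: 0.459
gripper_force: 30.0
12.55 [ 0.454  -0.3997  0.2904] xax -10.4 F [-0.3  0.9 -1.2] g 0.459 30.0
[ 5.000e+01 -3.139e+02  2.000e-01]
[ 3.900e+00 -5.088e+02  4.000e-01]
[-2.180e+01 -5.893e+02  5.000e-01]
```

```bash
python3 -m pendant '[[[10,-50,0],[0,0,0]],[[20,-100,0],[0,0,0]],[[25,-150,0],[0,0,0]],[[25,-200,0],[0,0,0]],[[20,-250,0],[0,0,0]],[[10,-300,0],[0,0,0]],[[0,-350,0],[0,0,0]],[[-10,-400,0],[0,0,0]],[[-15,-450,0],[0,0,0]],[[-20,-498,0],[0,0,0]]]'
python3 -m pendant '[[[-3,-48,30],[0,0,0]],[[-3,-90,70],[0,0,0]],[[-3,-91,110],[0,0,0]],[[-3,-91,140],[0,0,0]],[[-3,-91,140],[0,0,0]],[[-3,-91,140],[0,0,0]]]'
python3 - <<'E'
from h import *
st();p=r.sense()["tcp_pos"];print(press(p),tool([*(pw(-5,-7)-p[:2]),.1005-p[2]]))
E
```

```text
time_s: 13.55
tcp_pos: [0.5239, 0.0916, 0.2912]
ee_rot: [[0.984, -0.18, -0.0], [-0.18, -0.984, 0.0], [-0.0, -0.0, -1.0]]
wrist_force: [2.1, 0.3, -1.4]
gripper_width: 0.458
gripper_force: 30.0
time_s: 14.15
tcp_pos: [0.5384, 0.1796, 0.1515]
ee_rot: [[0.984, -0.18, -0.0], [-0.18, -0.984, -0.001], [0.0, 0.001, -1.0]]
wrist_force: [1.4, 0.2, -0.3]
gripper_width: 0.458
gripper_force: 30.0
14.15 [0.5384 0.1796 0.1515] xax -10.4 F [ 1.4  0.2 -0.3] g 0.458 30.0
[-5.8 -3.7] [-0.8 -3.3 51. ]
```

```bash
python3 -m pendant '[[[-1,-3,20],[0,0,0]],[[-1,-3,35],[0,0,0]],[[-1,-3,42],[0,0,0]],[[-1,-3,47],[0,0,0]],[[-1,-3,50],[0,0,0]],[[-1,-3,51],[0,0,0]],[[-1,-3,51],[0,0,0]]]'
python3 -m pendant '[[[0,0,0],[0,0,0]],[[0,0,0],[0,0,0]],[[0,0,0],[0,0,0]],[[0,0,-30],[0,0,0]],[[0,0,-80],[0,0,0]],[[0,0,-130],[0,0,0]],[[0,0,-160],[0,0,0]],[[0,0,-160],[0,0,0]],[[0,0,-160],[0,0,0]]]' 0.6
python3 - <<'E'
from h import *
st();p=r.sense()["tcp_pos"];print(press(p))
c=r.capture("wrist");b=ortho(c,.44,.66,.05,.33,.06,2.6);cv2.imwrite("pics/w5.png",b[:600,:760])
E
```

```text
time_s: 14.85
tcp_pos: [0.5378, 0.1829, 0.1008]
ee_rot: [[0.984, -0.181, 0.001], [-0.181, -0.984, 0.001], [0.001, -0.001, -1.0]]
wrist_force: [0.2, 0.8, -0.3]
gripper_width: 0.456
gripper_force: 30.0
time_s: 15.75
tcp_pos: [0.5373, 0.1828, 0.2609]
ee_rot: [[0.983, -0.181, 0.001], [-0.181, -0.983, 0.001], [0.001, -0.002, -1.0]]
wrist_force: [-0.7, 0.6, -0.5]
gripper_width: 0.598
gripper_force: 0.0
15.75 [0.5373 0.1828 0.2609] xax -10.4 F [-0.7  0.6 -0.5] g 0.598 0.0
[-4.2 -6.6]
```

View pics/w5.png

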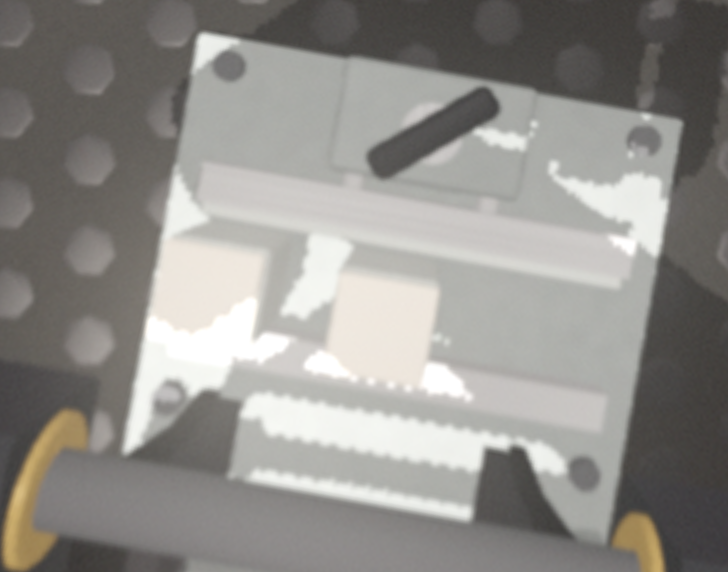

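Both tubes stand square in the nest at about (210,290) and (385,325) in the map. The knob is centred at (433,132), which is (0.609, 0.1635), with its bar at about -60°. I'll grip it with the last joint wound up so one grip covers the whole turn.

```bash
python3 -m pendant '[[[10,0,0],[0,0,-0.14]],[[20,0,0],[0,0,-0.28]],[[35,0,0],[0,0,-0.42]],[[50,0,0],[0,0,-0.56]],[[65,0,0],[0,0,-0.70]],[[73,5,0],[0,0,-0.84]],[[73,5,0],[0,0,-0.98]],[[73,5,0],[0,0,-1.12]],[[73,5,0],[0,0,-1.26]],[[73,5,0],[0,0,-1.40]]]' 0.4
python3 -m pendant '[[[0,0,0],[0,0,-0.14]],[[0,0,0],[0,0,-0.28]],[[0,0,0],[0,0,-0.42]],[[0,0,0],[0,0,-0.56]],[[0,0,0],[0,0,-0.70]],[[0,0,0],[0,0,-0.77]],[[0,0,0],[0,0,-0.77]],[[0,0,0],[0,0,-0.77]]]'
python3 - <<'E'
from h import *
st();p=r.sense()["tcp_pos"];print(press(p),tool([.609-p[0],.1633-p[1],.106-p[2]]),r.sense()["joints"].round(1))
E
```

```text
time_s: 16.8
tcp_pos: [0.6078, 0.1643, 0.2576]
ee_rot: [[0.34, 0.94, -0.004], [0.94, -0.34, -0.002], [-0.003, -0.003, -1.0]]
wrist_force: [-0.8, 0.2, -0.1]
gripper_width: 0.401
gripper_force: 0.0
time_s: 17.6
tcp_pos: [0.608, 0.1645, 0.2586]
ee_rot: [[-0.404, 0.915, -0.003], [0.915, 0.404, -0.001], [-0.0, -0.003, -1.0]]
wrist_force: [-0.3, 0.2, 0.2]
gripper_width: 0.402
gripper_force: 0.0
17.6 [0.608  0.1645 0.2586] xax 113.8 F [-0.3  0.2  0.2] g 0.402 0.0
[-77.   -1.2] [ -1.5   0.8 152.6] [ 29.8  23.9  -1.5  -0.  -64.7 174. ]
```

```bash
python3 -m pendant '[[[-1,1,50],[0,0,0]],[[-1,1,90],[0,0,0]],[[-1,1,115],[0,0,0]],[[-1,1,135],[0,0,0]],[[-1,1,147],[0,0,0]],[[-1,1,152],[0,0,0]],[[-1,1,152],[0,0,0]],[[-1,1,152],[0,0,0]]]'
python3 -m pendant '[[[0,0,0],[0,0,0]],[[0,0,0],[0,0,0]],[[0,0,0],[0,0,0]],[[0,0,0],[0,0,0]],[[0,0,0],[0,0,0]]]' 0.05
python3 -m pendant '[[[0,0,0],[0,0,0.14]],[[0,0,0],[0,0,0.28]],[[0,0,0],[0,0,0.42]],[[0,0,0],[0,0,0.56]],[[0,0,0],[0,0,0.70]],[[0,0,0],[0,0,0.84]],[[0,0,0],[0,0,0.98]],[[0,0,0],[0,0,1.12]],[[0,0,0],[0,0,1.26]],[[0,0,0],[0,0,1.40]]]'
python3 - <<'E'
from h import *
st();print(r.sense()["moment"].round(2),r.sense()["joints"].round(1))
E
```

```text
time_s: 18.4
tcp_pos: [0.6104, 0.1644, 0.1093]
ee_rot: [[-0.405, 0.914, 0.002], [0.914, 0.405, 0.001], [-0.0, 0.002, -1.0]]
wrist_force: [0.6, 0.4, 0.6]
gripper_width: 0.402
gripper_force: 0.0
time_s: 18.9
tcp_pos: [0.6096, 0.1641, 0.1088]
ee_rot: [[-0.406, 0.914, -0.0], [0.914, 0.406, -0.0], [-0.0, -0.0, -1.0]]
wrist_force: [-1.8, -1.3, 3.4]
gripper_width: 0.163
gripper_force: 30.0
time_s: 19.9
tcp_pos: [0.6104, 0.1639, 0.1088]
ee_rot: [[0.835, 0.551, 0.002], [0.551, -0.835, -0.0], [0.001, 0.001, -1.0]]
wrist_force: [1.1, -3.1, 1.4]
gripper_width: 0.166
gripper_force: 30.0
19.9 [0.6104 0.1639 0.1088] xax 33.4 F [ 1.1 -3.1  1.4] g 0.166 30.0
[-0.66 -0.26  0.19] [ 29.7  32.7 -10.8   0.1 -46.4  93.7]
```

```bash
python3 -m pendant '[[[0,0,0],[0,0,0.14]],[[0,0,0],[0,0,0.28]],[[0,0,0],[0,0,0.42]],[[0,0,0],[0,0,0.56]],[[0,0,0],[0,0,0.70]],[[0,0,0],[0,0,0.84]],[[0,0,0],[0,0,0.98]],[[0,0,0],[0,0,1.12]],[[0,0,0],[0,0,1.26]],[[0,0,0],[0,0,1.40]]]'
python3 -m pendant '[[[0,0,0],[0,0,0.1]],[[0,0,0],[0,0,0.2]],[[0,0,0],[0,0,0.3]],[[0,0,0],[0,0,0.4]],[[0,0,0],[0,0,0.5]],[[0,0,0],[0,0,0.6]],[[0,0,0],[0,0,0.6]]]'
python3 - <<'E'
from h import *
st();print(r.sense()["moment"].round(2),r.sense()["joints"].round(1))
c=r.capture("top");b=ortho(c,.5,.62,.18,.34,.02,5);cv2.imwrite("pics/t6.png",b[:600,:800])
E
```

```text
time_s: 20.9
tcp_pos: [0.6103, 0.163, 0.1088]
ee_rot: [[0.685, -0.729, 0.001], [-0.729, -0.685, -0.002], [0.002, 0.001, -1.0]]
wrist_force: [1.3, -4.7, 2.7]
gripper_width: 0.162
gripper_force: 30.0
time_s: 21.6
tcp_pos: [0.61, 0.1628, 0.1087]
ee_rot: [[0.158, -0.987, -0.0], [-0.987, -0.158, -0.002], [0.002, 0.0, -1.0]]
wrist_force: [0.5, -4.7, 3.2]
gripper_width: 0.159
gripper_force: 30.0
21.6 [0.61   0.1628 0.1087] xax -80.9 F [ 0.5 -4.7  3.2] g 0.159 30.0
[-1.14 -0.04  0.15] [ 29.6  32.7 -10.9   0.1 -46.5 -20.7]
```

View pics/t6.png

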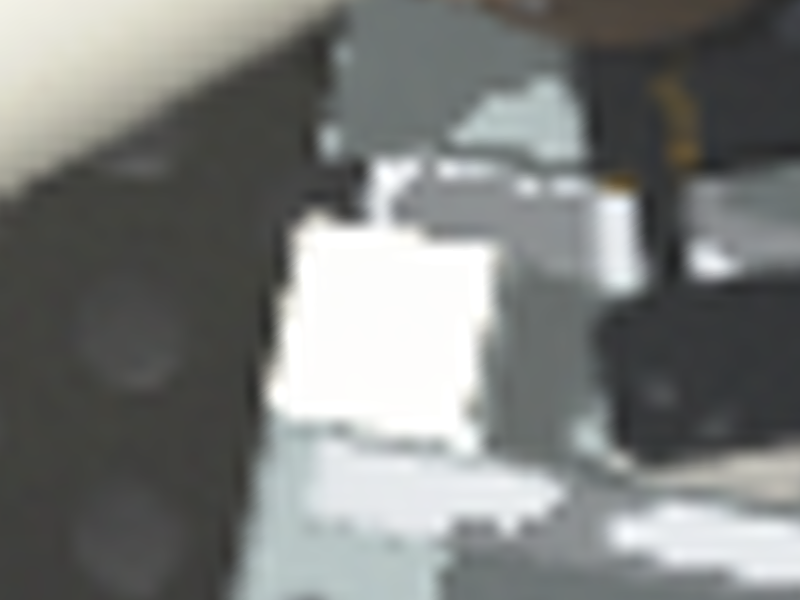

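Seen from above, the jaw's -y end is at (385,190) with a dark patch just left of it, which could be the tab or shadow. I'll measure it in numbers from the scene camera.

```bash
cat > tab.py <<'E'
from h import *
for cam in("scene","top"):
    c=r.capture(cam);g=cv2.cvtColor(c["frame"],cv2.COLOR_RGB2GRAY)
    ys=np.arange(-124,-80,2)
    print(cam,"y",*ys)
    for x,z in((-41,.012),(-41,.017),(-41,.022),(-30,.012),(-30,.018),(-30,.025)):
        q=w2p(c,[[*pw(x,y),z] for y in ys]).astype(np.float32)
        v=cv2.remap(g,q[None,:,0],q[None,:,1],1)[0]; print(x,z,*v,"px",q[0].round(),q[-1].round())
E
python3 tab.py
```

```text
scene y -124 -122 -120 -118 -116 -114 -112 -110 -108 -106 -104 -102 -100 -98 -96 -94 -92 -90 -88 -86 -84 -82
-41 0.012 62 69 69 72 89 125 162 172 142 112 97 94 99 103 112 123 128 130 130 129 130 131 px [401. 294.] [384. 287.]
-41 0.017 61 64 65 69 88 130 160 154 121 83 65 66 71 87 109 130 138 141 141 139 139 138 px [401. 293.] [384. 286.]
-41 0.022 53 57 59 63 88 127 157 151 105 59 39 35 50 77 113 145 160 164 159 156 153 155 px [402. 292.] [385. 284.]
-30 0.012 52 52 55 62 83 122 158 150 111 62 36 33 46 78 124 163 186 194 188 172 164 166 px [402. 291.] [385. 284.]
-30 0.018 44 45 43 52 78 115 147 149 109 74 56 56 71 114 172 212 230 225 201 174 161 159 px [403. 290.] [386. 282.]
-30 0.025 43 44 45 51 76 124 157 161 143 131 129 129 140 170 210 228 222 197 165 144 136 137 px [403. 288.] [386. 281.]
top y -124 -122 -120 -118 -116 -114 -112 -110 -108 -106 -104 -102 -100 -98 -96 -94 -92 -90 -88 -86 -84 -82
-41 0.012 66 67 66 66 66 64 65 118 142 117 108 105 130 163 174 189 200 178 152 198 211 193 px [132. 185.] [144. 187.]
-41 0.017 65 66 67 66 66 66 64 80 135 140 116 112 113 129 151 162 176 187 163 159 202 213 px [131. 185.] [143. 187.]
-41 0.022 66 66 66 66 66 66 66 64 94 149 137 115 113 116 124 136 151 166 170 153 161 198 px [131. 185.] [143. 187.]
-30 0.012 66 66 66 68 70 70 69 70 78 81 79 91 129 174 226 180 147 151 153 146 143 142 px [131. 188.] [143. 191.]
-30 0.018 66 67 66 66 68 69 70 69 66 67 71 72 93 131 180 221 175 147 143 144 144 143 px [130. 188.] [143. 190.]
-30 0.025 66 66 67 67 66 67 69 70 69 66 66 67 67 88 131 180 221 176 147 143 142 143 px [130. 188.] [142. 190.]
```

In the scene view the tab reads as a dark band about 10 mm long (y from about -97 to -107, bench-edge bias about 3 mm). I'll add 0.08 rad, let go and measure from close by.

```bash
python3 -m pendant '[[[0,0,0],[0,0,0.04]],[[0,0,0],[0,0,0.08]],[[0,0,0],[0,0,0.08]],[[0,0,0],[0,0,0.08]]]'
python3 tab.py | sed -n 1,8p
python3 -m pendant '[[[0,0,0],[0,0,0]],[[0,0,0],[0,0,0]],[[0,0,0],[0,0,0]],[[0,0,-30],[0,0,0]],[[0,0,-70],[0,0,0]],[[0,0,-110],[0,0,0]],[[0,0,-110],[0,0,0]]]' 0.4
python3 - <<'E'
from h import *
st();c=r.capture("wrist");print(w2p(c,[[*pw(-30,-95),.018]]))
p=r.sense()["tcp_pos"];print(tool([*(pw(-10,-100)-p[:2]),0]),r.sense()["joints"].round(1))
E
```

```text
time_s: 22.15
tcp_pos: [0.6099, 0.1629, 0.1088]
ee_rot: [[0.08, -0.997, -0.0], [-0.997, -0.08, -0.002], [0.002, 0.0, -1.0]]
wrist_force: [0.0, -5.5, 2.8]
gripper_width: 0.161
gripper_force: 30.0
scene y -124 -122 -120 -118 -116 -114 -112 -110 -108 -106 -104 -102 -100 -98 -96 -94 -92 -90 -88 -86 -84 -82
-41 0.012 63 69 70 74 92 125 158 163 129 105 95 94 98 102 112 122 127 129 132 131 130 131 px [401. 294.] [384. 287.]
-41 0.017 64 67 66 69 85 127 154 143 108 76 66 68 72 87 109 130 137 139 140 139 139 138 px [401. 293.] [384. 286.]
-41 0.022 54 59 59 66 90 125 145 130 81 49 39 37 50 77 113 145 161 166 161 155 151 152 px [402. 292.] [385. 284.]
-30 0.012 49 53 55 63 83 118 142 126 87 48 34 35 46 77 123 164 187 194 187 173 159 160 px [402. 291.] [385. 284.]
-30 0.018 43 45 48 55 73 106 133 127 88 62 54 58 73 114 173 214 231 223 198 174 156 152 px [403. 290.] [386. 282.]
-30 0.025 44 42 44 54 75 123 154 154 133 117 115 119 136 169 210 228 224 199 165 143 138 139 px [403. 288.] [386. 281.]
top y -124 -122 -120 -118 -116 -114 -112 -110 -108 -106 -104 -102 -100 -98 -96 -94 -92 -90 -88 -86 -84 -82
time_s: 22.95
tcp_pos: [0.6127, 0.1657, 0.2252]
ee_rot: [[0.081, -0.997, 0.013], [-0.997, -0.081, 0.005], [-0.004, -0.013, -1.0]]
wrist_force: [0.9, 1.0, 0.9]
gripper_width: 0.402
gripper_force: 0.0
22.95 [0.6127 0.1657 0.2252] xax -85.4 F [0.9 1.  0.9] g 0.402 0.0
[[276.87095234 260.09868246]]
[-112.2   42.7    0. ] [ 29.8  25.7  -4.3   0.  -59.5 -25.2]
```

```bash
python3 - <<'E'
from h import *
c=r.capture("top")
print([press(w) for w in p2w(c,[[105.5,238],[150,243.5],[127.7,240.6]],.327)])
print(w2p(c,[[*pw(127,y),.327] for y in(-50,0,50)]).round(1))
H=[np.array([*pw(127,y),.327]) for y in(-58,58)]
for th in(0,.4,.8,1.2,1.66):
    x,z=105-250*np.cos(th+np.pi/2-.087-0) if 0 else 105+250*np.sin(.087-th),78+250*np.cos(.087-th)
    q=[*pw(x,0),z/1e3+.051];a=arm(q);print(th,round(x),round(z),np.round(q,3),np.round(a[4:]),"elbowz",a[3][2].round(2))
p=r.sense()["tcp_pos"];print(tool([*(pw(60,0)-p[:2]),0]),tool([*(pw(126,0)-p[:2]),0]))
E
```

```text
[array([128.5, -51.3]), array([121.3,  57.7]), array([124.5,   3.4])]
[[106.1 237.5]
 [126.1 241.4]
 [146.4 245.3]]
0 127 327 [0.407 0.199 0.378] [ 47.   2. -13.] elbowz 0.74
0.4 28 316 [0.504 0.182 0.367] [37. 11. -5.] elbowz 0.73
0.8 -59 267 [0.59  0.167 0.318] [31. 20.  1.] elbowz 0.7
1.2 -119 188 [0.649 0.156 0.239] [27. 28.  3.] elbowz 0.67
1.66 -145 77 [0.675 0.151 0.128] [26. 36. -1.] elbowz 0.63
[-33.7 134.7  -0.3] [-50.4 198.5  -0.4]
```

The handle measures about (126, 0) in the press frame at z 0.327, which matches the description. The tab edge moved outward with the extra turn, so it is now about 11 mm out. I'll go over the handle.

```bash
python3 -m pendant '[[[0,0,-50],[0,0,0.1]],[[0,0,-100],[0,0,0.2]],[[0,0,-150],[0,0,0.258]],[[0,0,-200],[0,0,0.258]],[[0,0,-235],[0,0,0.258]],[[-12,49,-235],[0,0,0.258]],[[-24,98,-235],[0,0,0.258]],[[-36,146,-235],[0,0,0.258]],[[-45,180,-235],[0,0,0.258]],[[-50,198,-235],[0,0,0.258]]]' 0.5
python3 -m pendant '[[[0,0,0],[0,0,0]],[[0,0,0],[0,0,0]]]'
python3 - <<'E'
from h import *
st();p=r.sense()["tcp_pos"];print(press(p),tool([*(pw(126,1)-p[:2]),.378-p[2]]))
E
```

```text
time_s: 24.05
tcp_pos: [0.4058, 0.1983, 0.4522]
ee_rot: [[-0.176, -0.984, -0.002], [-0.984, 0.176, -0.001], [0.001, 0.002, -1.0]]
wrist_force: [0.8, 0.6, 1.2]
gripper_width: 0.502
gripper_force: 0.0
time_s: 24.25
tcp_pos: [0.4084, 0.1987, 0.4524]
ee_rot: [[-0.177, -0.984, -0.001], [-0.984, 0.177, -0.001], [0.001, 0.001, -1.0]]
wrist_force: [0.4, -0.5, 0.3]
gripper_width: 0.502
gripper_force: 0.0
24.25 [0.4084 0.1987 0.4524] xax -100.2 F [ 0.4 -0.5  0.3] g 0.502 0.0
[125.5   0.5] [ 0.4  0.4 74.4]
```

```bash
python3 -m pendant '[[[0,0,20],[0,0,0]],[[0,0,40],[0,0,0]],[[0,0,55],[0,0,0]],[[0,0,66],[0,0,0]],[[0,0,72],[0,0,0]],[[0,0,74],[0,0,0]],[[0,0,74],[0,0,0]]]'
python3 -m pendant '[[[0,0,0],[0,0,0]],[[0,0,0],[0,0,0]],[[0,0,0],[0,0,0]],[[0,0,0],[0,0,0]],[[0,0,0],[0,0,0]]]' 0.15
python3 - <<'E'
from h import *
st();p=r.sense()["tcp_pos"];print(press(p))
# arc, shift in tool axes (y=+press x, z=down) relative to theta=0
for th in np.arange(0,1.70,.05):
    print(round(th,2),round(250*(np.sin(.087-th)-np.sin(.087)),1),round(250*(np.cos(.087)-np.cos(.087-th)),1),end=' | ')
E
```

```text
time_s: 24.95
tcp_pos: [0.4088, 0.1985, 0.3793]
ee_rot: [[-0.178, -0.984, 0.0], [-0.984, 0.178, -0.0], [0.0, -0.0, -1.0]]
wrist_force: [-0.0, 0.3, 0.8]
gripper_width: 0.502
gripper_force: 0.0
time_s: 25.45
tcp_pos: [0.4084, 0.1984, 0.3797]
ee_rot: [[-0.178, -0.984, 0.001], [-0.984, 0.178, 0.0], [-0.001, -0.0, -1.0]]
wrist_force: [-1.2, 0.3, 1.5]
gripper_width: 0.266
gripper_force: 30.0
25.45 [0.4084 0.1984 0.3797] xax -100.2 F [-1.2  0.3  1.5] g 0.266 30.0
[125.4   0.8]
0.0 0.0 0.0 | 0.05 -12.5 -0.8 | 0.1 -25.0 -0.9 | 0.15 -37.5 -0.4 | 0.2 -49.9 0.6 | 0.25 -62.3 2.4 | 0.3 -74.6 4.7 | 0.35 -86.7 7.7 | 0.4 -98.7 11.2 | 0.45 -110.5 15.3 | 0.5 -122.1 20.1 | 0.55 -133.4 25.4 | 0.6 -144.4 31.2 | 0.65 -155.2 37.6 | 0.7 -165.6 44.6 | 0.75 -175.6 52.0 | 0.8 -185.2 60.0 | 0.85 -194.5 68.4 | 0.9 -203.3 77.2 | 0.95 -211.7 86.5 | 1.0 -219.6 96.2 | 1.05 -226.9 106.3 | 1.1 -233.8 116.7 | 1.15 -240.2 127.5 | 1.2 -246.0 138.6 | 1.25 -251.2 149.9 | 1.3 -255.9 161.5 | 1.35 -260.0 173.3 | 1.4 -263.5 185.3 | 1.45 -266.3 197.5 | 1.5 -268.6 209.8 | 1.55 -270.3 222.2 | 1.6 -271.3 234.6 | 1.65 -271.7 247.1 |
```

```bash
python3 -m pendant '[[[0,-25,-1],[0,0,0]],[[0,-50,1],[0,0,0]],[[0,-75,5],[0,0,0]],[[0,-99,11],[0,0,0]],[[0,-122,20],[0,0,0]],[[0,-144,31],[0,0,0]],[[0,-166,45],[0,0,0]],[[0,-185,60],[0,0,0]],[[0,-203,77],[0,0,0]],[[0,-220,96],[0,0,0]]]'
cat >> h.py <<'E'
def handle():
    p=r.sense()["tcp_pos"];x=press(p)[0];z=p[2]*1e3-51;print("press",press(p),"z",round(z),"R",np.hypot(x-105,z-78).round(1),"theta",(.087-np.arctan2(x-105,z-78)).round(3))
E
python3 - <<'E'
from h import *
st();handle()
E
```

```text
time_s: 26.45
tcp_pos: [0.6251, 0.159, 0.2824]
ee_rot: [[-0.178, -0.984, -0.002], [-0.984, 0.178, -0.0], [0.0, 0.002, -1.0]]
wrist_force: [-3.1, 1.6, -0.4]
gripper_width: 0.265
gripper_force: 30.0
26.45 [0.6251 0.159  0.2824] xax -100.3 F [-3.1  1.6 -0.4] g 0.265 30.0
press [-94.9   1.2] z 231 R 252.0 theta 1.003
```

```bash
python3 -m pendant '[[[0,-14,20],[0,0,0]],[[0,-26,42],[0,0,0]],[[0,-36,65],[0,0,0]],[[0,-44,89],[0,0,0]],[[0,-47,101],[0,0,0]],[[0,-49,114],[0,0,0]],[[0,-51,126],[0,0,0]],[[0,-52,138],[0,0,0]],[[0,-52,145],[0,0,0]],[[0,-52,151],[0,0,0]]]'
python3 - <<'E'
from h import *
st();handle()
E
```

```text
time_s: 27.45
tcp_pos: [0.6756, 0.1499, 0.1336]
ee_rot: [[-0.177, -0.984, -0.0], [-0.984, 0.177, -0.001], [0.001, 0.0, -1.0]]
wrist_force: [-6.8, 0.1, 10.6]
gripper_width: 0.268
gripper_force: 30.0
27.45 [0.6756 0.1499 0.1336] xax -100.2 F [-6.8  0.1 10.6] g 0.268 30.0
press [-146.1    1.2] z 83 R 251.1 theta 1.639
```

```bash
python3 -m pendant '[[[0,0,2],[0,0,0]],[[0,0,4],[0,0,0]],[[0,0,5],[0,0,0]],[[0,0,5],[0,0,0]]]'
python3 - <<'E'
from h import *
st();handle()
E
```

```text
time_s: 27.85
tcp_pos: [0.6756, 0.1499, 0.1304]
ee_rot: [[-0.177, -0.984, 0.0], [-0.984, 0.177, -0.001], [0.001, -0.001, -1.0]]
wrist_force: [-7.8, 0.5, 13.3]
gripper_width: 0.264
gripper_force: 30.0
27.85 [0.6756 0.1499 0.1304] xax -100.2 F [-7.8  0.5 13.3] g 0.264 30.0
press [-146.1    1.3] z 79 R 251.1 theta 1.652
```

```bash
python3 -m pendant '[[[0,0,2],[0,0,0]],[[0,0,4],[0,0,0]],[[0,0,6],[0,0,0]],[[0,0,6],[0,0,0]],[[0,0,6],[0,0,0]]]'
python3 - <<'E'
from h import *
st();handle()
for n in("scene",):
    c=r.capture(n);f=c["frame"][:,:,::-1];cv2.imwrite("pics/s7.png",cv2.resize(f[170:320,290:470],None,fx=4,fy=4,interpolation=2))
E
```

```text
time_s: 28.35
tcp_pos: [0.6756, 0.15, 0.1294]
ee_rot: [[-0.175, -0.985, 0.002], [-0.985, 0.175, -0.001], [0.001, -0.002, -1.0]]
wrist_force: [-16.7, -0.6, 29.8]
gripper_width: 0.268
gripper_force: 30.0
28.35 [0.6756 0.15   0.1294] xax -100.1 F [-16.7  -0.6  29.8] g 0.268 30.0
press [-146.1    1.1] z 78 R 251.1 theta 1.656
```

View pics/s7.png

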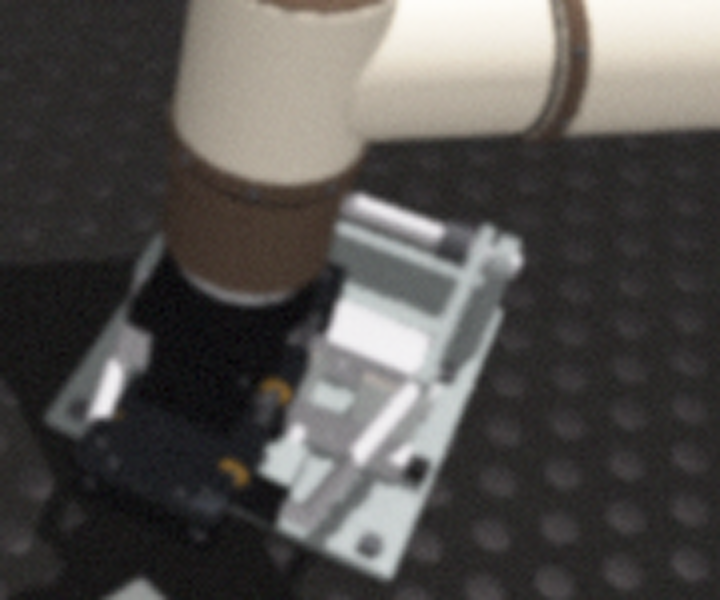

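The arm is level: force jumped to 30 N within 1 mm, against a hard stop at 1.656 rad. The tab is plainly out at (415,468). I'll guide the arm slowly back up.

```bash
python3 -m pendant '[[[0,0,-5],[0,0,0]],[[0,0,-15],[0,0,0]],[[0,1,-28],[0,0,0]],[[0,3,-40],[0,0,0]],[[0,5,-53],[0,0,0]],[[0,8,-65],[0,0,0]],[[0,12,-77],[0,0,0]],[[0,16,-89],[0,0,0]],[[0,20,-100],[0,0,0]],[[0,26,-111],[0,0,0]]]'
python3 -m pendant '[[[0,6,-12],[0,0,0]],[[0,12,-22],[0,0,0]],[[0,19,-32],[0,0,0]],[[0,26,-42],[0,0,0]],[[0,34,-52],[0,0,0]],[[0,43,-61],[0,0,0]],[[0,52,-70],[0,0,0]],[[0,61,-79],[0,0,0]],[[0,70,-87],[0,0,0]],[[0,80,-94],[0,0,0]]]'
python3 - <<'E'
from h import *
st();handle()
E
```

```text
time_s: 29.4
tcp_pos: [0.6524, 0.1542, 0.2349]
ee_rot: [[-0.178, -0.984, 0.007], [-0.984, 0.178, 0.0], [-0.001, -0.007, -1.0]]
wrist_force: [6.8, -6.1, 5.9]
gripper_width: 0.266
gripper_force: 30.0
time_s: 30.4
tcp_pos: [0.5743, 0.1683, 0.3315]
ee_rot: [[-0.178, -0.984, 0.012], [-0.984, 0.178, 0.001], [-0.003, -0.012, -1.0]]
wrist_force: [6.9, -6.4, 11.1]
gripper_width: 0.268
gripper_force: 30.0
30.4 [0.5743 0.1683 0.3315] xax -100.2 F [ 6.9 -6.4 11.1] g 0.268 30.0
press [-43.2   1.1] z 281 R 251.0 theta 0.719
```

```bash
python3 -m pendant '[[[0,10,-7],[0,0,0]],[[0,21,-13],[0,0,0]],[[0,32,-19],[0,0,0]],[[0,43,-24],[0,0,0]],[[0,55,-29],[0,0,0]],[[0,67,-33],[0,0,0]],[[0,79,-37],[0,0,0]],[[0,91,-40],[0,0,0]],[[0,103,-42],[0,0,0]],[[0,116,-44],[0,0,0]]]'
python3 -m pendant '[[[0,12,-1],[0,0,0]],[[0,25,-1],[0,0,0]],[[0,35,-1],[0,0,0]],[[0,43,-1],[0,0,0]],[[0,48,-1],[0,0,0]],[[0,50,-1],[0,0,0]],[[0,50,-1],[0,0,0]],[[0,50,-1],[0,0,0]],[[0,50,-1],[0,0,0]]]'
python3 - <<'E'
from h import *
st();handle()
E
```

```text
time_s: 31.4
tcp_pos: [0.4597, 0.1891, 0.3779]
ee_rot: [[-0.177, -0.984, 0.014], [-0.984, 0.177, 0.002], [-0.005, -0.013, -1.0]]
wrist_force: [0.7, -5.0, 21.3]
gripper_width: 0.265
gripper_force: 30.0
time_s: 32.3
tcp_pos: [0.4098, 0.1981, 0.379]
ee_rot: [[-0.176, -0.984, 0.011], [-0.984, 0.176, 0.003], [-0.005, -0.011, -1.0]]
wrist_force: [-3.8, -5.9, 26.6]
gripper_width: 0.268
gripper_force: 30.0
32.3 [0.4098 0.1981 0.379 ] xax -100.1 F [-3.8 -5.9 26.6] g 0.268 30.0
press [124.    0.8] z 328 R 250.7 theta 0.011
```

```bash
python3 -m pendant '[[[0,1,-3],[0,0,0]],[[0,1,-3],[0,0,0]],[[0,1,-3],[0,0,0]]]'
python3 -m pendant '[[[0,0,0],[0,0,0]],[[0,0,0],[0,0,0]],[[0,0,0],[0,0,0]],[[0,0,0],[0,0,0]],[[0,0,-30],[0,0,0]],[[0,0,-70],[0,0,0]],[[0,0,-85],[0,0,0]],[[0,0,-85],[0,0,0]]]' 0.5
python3 - <<'E'
from h import *
st();p=r.sense()["tcp_pos"];print(press(p),r.sense()["joints"].round(1))
q=pw(-78,0);print(q,tool([*(q-p[:2]),0]))
c=r.capture("top");g=cv2.cvtColor(c["frame"],cv2.COLOR_RGB2GRAY);print("handle",p2w(c,[[126.1,241.4]],.327))
E
```

```text
time_s: 32.6
tcp_pos: [0.4078, 0.1985, 0.3789]
ee_rot: [[-0.177, -0.984, 0.006], [-0.984, 0.177, 0.002], [-0.004, -0.006, -1.0]]
wrist_force: [-2.2, -3.0, 17.2]
gripper_width: 0.268
gripper_force: 30.0
time_s: 33.4
tcp_pos: [0.4079, 0.199, 0.4612]
ee_rot: [[-0.178, -0.984, 0.003], [-0.984, 0.178, 0.003], [-0.004, -0.003, -1.0]]
wrist_force: [-0.9, -0.7, 0.3]
gripper_width: 0.502
gripper_force: 0.0
33.4 [0.4079 0.199  0.4612] xax -100.3 F [-0.9 -0.7  0.3] g 0.502 0.0
[126.    0.3] [ 46.6   0.3  -3.5   0.  -86.  -56.9]
[0.60876726 0.16318739] [  -0.5 -204.     0.6]
handle [[0.40698314 0.19948884 0.327     ]]
```

```bash
python3 -m pendant '[[[0,-50,0],[0,0,-0.1]],[[0,-100,0],[0,0,-0.2]],[[0,-150,0],[0,0,-0.26]],[[0,-190,20],[0,0,-0.26]],[[0,-204,60],[0,0,-0.26]],[[0,-204,110],[0,0,-0.26]],[[0,-204,160],[0,0,-0.26]],[[0,-204,210],[0,0,-0.26]],[[0,-204,230],[0,0,-0.26]],[[0,-204,230],[0,0,-0.26]]]' 0.4
python3 -m pendant '[[[0,0,0],[0,0,0]],[[0,0,0],[0,0,0]]]'
python3 - <<'E'
from h import *
st();p=r.sense()["tcp_pos"];print(press(p),tool([.6095-p[0],.1633-p[1],.1085-p[2]]))
E
```

```text
time_s: 34.45
tcp_pos: [0.6053, 0.161, 0.2227]
ee_rot: [[0.08, -0.997, -0.012], [-0.997, -0.08, -0.005], [0.004, 0.012, -1.0]]
wrist_force: [-1.0, -0.7, 0.1]
gripper_width: 0.399
gripper_force: 0.0
time_s: 34.65
tcp_pos: [0.6089, 0.1626, 0.2309]
ee_rot: [[0.081, -0.997, 0.003], [-0.997, -0.081, 0.001], [-0.001, -0.003, -1.0]]
wrist_force: [-0.2, 0.6, 0.9]
gripper_width: 0.4
gripper_force: 0.0
34.65 [0.6089 0.1626 0.2309] xax -85.3 F [-0.2  0.6  0.9] g 0.4 0.0
[-78.3   0.6] [ -0.6  -0.3 122.4]
```

```bash
python3 -m pendant '[[[0,0,40],[0,0,0]],[[0,0,75],[0,0,0]],[[0,0,95],[0,0,0]],[[0,0,110],[0,0,0]],[[0,0,118],[0,0,0]],[[0,0,122],[0,0,0]],[[0,0,122],[0,0,0]],[[0,0,122],[0,0,0]]]'
python3 -m pendant '[[[0,0,0],[0,0,0]],[[0,0,0],[0,0,0]],[[0,0,0],[0,0,0]],[[0,0,0],[0,0,0]],[[0,0,0],[0,0,0]]]' 0.05
python3 -m pendant '[[[0,0,0],[0,0,-0.14]],[[0,0,0],[0,0,-0.28]],[[0,0,0],[0,0,-0.42]],[[0,0,0],[0,0,-0.56]],[[0,0,0],[0,0,-0.70]],[[0,0,0],[0,0,-0.84]],[[0,0,0],[0,0,-0.98]],[[0,0,0],[0,0,-1.12]],[[0,0,0],[0,0,-1.26]],[[0,0,0],[0,0,-1.40]]]'
python3 -m pendant '[[[0,0,0],[0,0,-0.14]],[[0,0,0],[0,0,-0.28]],[[0,0,0],[0,0,-0.42]],[[0,0,0],[0,0,-0.56]],[[0,0,0],[0,0,-0.70]],[[0,0,0],[0,0,-0.84]],[[0,0,0],[0,0,-0.98]],[[0,0,0],[0,0,-1.12]],[[0,0,0],[0,0,-1.26]],[[0,0,0],[0,0,-1.40]]]'
python3 -m pendant '[[[0,0,0],[0,0,0]],[[0,0,0],[0,0,0]],[[0,0,0],[0,0,0]],[[0,0,-50],[0,0,0]],[[0,0,-90],[0,0,0]],[[0,0,-130],[0,0,0]],[[0,0,-150],[0,0,0]],[[0,0,-150],[0,0,0]]]' 0.4
```

```text
time_s: 35.45
tcp_pos: [0.6088, 0.1626, 0.1086]
ee_rot: [[0.081, -0.997, 0.002], [-0.997, -0.081, 0.001], [-0.001, -0.002, -1.0]]
wrist_force: [0.3, -0.9, -0.2]
gripper_width: 0.401
gripper_force: 0.0
time_s: 35.95
tcp_pos: [0.6096, 0.1625, 0.1078]
ee_rot: [[0.082, -0.997, 0.003], [-0.997, -0.082, 0.001], [-0.001, -0.004, -1.0]]
wrist_force: [4.1, -0.4, -1.5]
gripper_width: 0.156
gripper_force: 30.0
time_s: 36.95
tcp_pos: [0.6102, 0.1631, 0.1078]
ee_rot: [[0.996, -0.084, 0.005], [-0.084, -0.996, 0.002], [0.005, -0.003, -1.0]]
wrist_force: [6.2, 1.3, -2.9]
gripper_width: 0.162
gripper_force: 30.0
time_s: 37.95
tcp_pos: [0.6097, 0.1638, 0.1078]
ee_rot: [[0.252, 0.968, 0.004], [0.968, -0.252, 0.003], [0.004, 0.004, -1.0]]
wrist_force: [4.0, 3.1, -1.5]
gripper_width: 0.157
gripper_force: 30.0
time_s: 38.75
tcp_pos: [0.6091, 0.1624, 0.2614]
ee_rot: [[0.258, 0.966, 0.007], [0.966, -0.258, 0.003], [0.004, 0.006, -1.0]]
wrist_force: [0.4, 0.3, -0.1]
gripper_width: 0.403
gripper_force: 0.0
```

```bash
python3 -m pendant '[[[0,0,0],[0,0,0.14]],[[0,0,0],[0,0,0.28]],[[0,0,0],[0,0,0.42]],[[0,0,0],[0,0,0.56]],[[0,0,0],[0,0,0.70]],[[0,0,0],[0,0,0.84]],[[0,0,0],[0,0,0.98]],[[0,0,0],[0,0,1.12]],[[0,0,0],[0,0,1.26]],[[0,0,0],[0,0,1.40]]]' 0.58
python3 -m pendant '[[[-40,0,0],[0,0,0.09]],[[-75,0,0],[0,0,0.09]],[[-75,0,0],[0,0,0.09]],[[-75,0,0],[0,0,0.09]]]'
python3 - <<'E'
from h import *
st();p=r.sense()["tcp_pos"];print(press(p))
c=r.capture("wrist");b=ortho(c,.44,.66,.05,.33,.064,2.6);cv2.imwrite("pics/w8.png",b[:600,:760])
for lo in(150,180,205):whites(c,.064,lo,amm=(25,60))
c=r.capture("top");np.save("top8.npy",c,allow_pickle=True);whites(c,.064,amm=(25,60))
E
```

```text
time_s: 39.75
tcp_pos: [0.6072, 0.1618, 0.2552]
ee_rot: [[0.995, -0.097, -0.004], [-0.097, -0.995, -0.001], [-0.004, 0.002, -1.0]]
wrist_force: [-0.8, 0.0, -0.2]
gripper_width: 0.579
gripper_force: 0.0
time_s: 40.15
tcp_pos: [0.5326, 0.1688, 0.2565]
ee_rot: [[0.984, -0.179, -0.002], [-0.179, -0.984, -0.001], [-0.001, 0.001, -1.0]]
wrist_force: [0.1, -0.6, 0.2]
gripper_width: 0.581
gripper_force: 0.0
40.15 [0.5326 0.1688 0.2565] xax -10.3 F [ 0.1 -0.6  0.2] g 0.581 0.0
[-2.  8.]
[138. 209.] [509. 248.] [51. 40.] 68.7
```

View pics/w8.png

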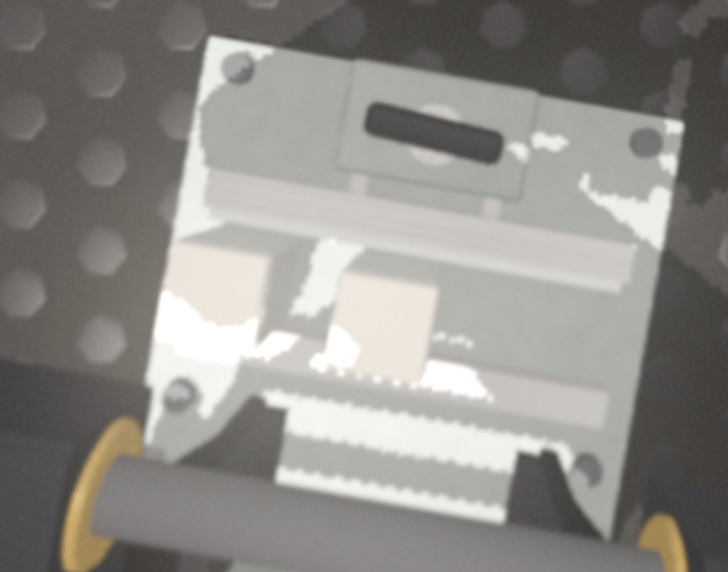

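The clamp is open: the jaw is back, the tab is in, and the bar is at (435,132). Tubes stand free at map (213,302) and (383,327), with press x about 0 and y -72 and -6. I'll measure the tray and pick up the inner tube.

```bash
cat > tray.py <<'E'
from h import *
def tray(c):
    g=c["frame"].astype(int);m=g.max(2)-g.min(2)
    w=((g.mean(2)>105)&(m<40)).astype(np.uint8)
    n,l,s,ce=cv2.connectedComponentsWithStats(w)
    for i in range(1,n):
        if s[i,4]<800: continue
        cn=max(cv2.findContours((l==i).astype(np.uint8),0,2)[0],key=len)
        W=p2w(c,cn.reshape(-1,2),.02)[:,:2];k,q,a=cv2.minAreaRect((W*1000).astype(np.float32))
        if 90<min(q)<130 and 170<max(q)<230: print("tray",np.round(k),np.round(q),round(a,1))
if __name__=="__main__": tray(r.capture("top"))
E
python3 tray.py; python3 - <<'E'
from h import *
st();p=r.sense()["tcp_pos"];print(tool([*(pw(-6,-6.5)-p[:2]),.105-p[2]]))
E
```

```text
tray [ 612. -172.] [111. 202.] 3.8
tray [40. -4.] [129. 203.] 0.1
40.3 [0.534  0.1689 0.2567] xax -10.3 F [-0.2 -0.1  0.8] g 0.578 0.0
[  2.6 -14.2 151.7]
```

```bash
python3 -m pendant '[[[2,-14,40],[0,0,0]],[[2,-14,80],[0,0,0]],[[2,-14,110],[0,0,0]],[[2,-14,130],[0,0,0]],[[2,-14,143],[0,0,0]],[[2,-14,151],[0,0,0]],[[2,-14,151],[0,0,0]],[[2,-14,151],[0,0,0]]]'
python3 -m pendant '[[[0,0,0],[0,0,0]],[[0,0,0],[0,0,0]],[[0,0,0],[0,0,0]],[[0,0,0],[0,0,0]],[[0,0,0],[0,0,0]]]' 0.3
python3 -m pendant '[[[0,0,-20],[0,0,0]],[[0,0,-60],[0,0,0]],[[0,0,-110],[0,0,0]],[[0,0,-150],[0,0,0]],[[0,0,-150],[0,0,0]]]'
python3 - <<'E'
from h import *
st();p=r.sense()["tcp_pos"];print(press(p),tool([.609-p[0],-.127-p[1],0]))
E
```

```text
time_s: 41.1
tcp_pos: [0.5387, 0.1827, 0.107]
ee_rot: [[0.984, -0.179, 0.002], [-0.179, -0.984, 0.001], [0.001, -0.001, -1.0]]
wrist_force: [-0.3, -0.0, 0.6]
gripper_width: 0.581
gripper_force: 0.0
time_s: 41.6
tcp_pos: [0.5384, 0.1827, 0.1072]
ee_rot: [[0.984, -0.178, 0.001], [-0.178, -0.984, 0.001], [0.001, -0.001, -1.0]]
wrist_force: [-1.5, -0.1, 6.2]
gripper_width: 0.454
gripper_force: 30.0
time_s: 42.1
tcp_pos: [0.5404, 0.1835, 0.2627]
ee_rot: [[0.984, -0.178, 0.012], [-0.178, -0.984, 0.006], [0.01, -0.008, -1.0]]
wrist_force: [0.5, 0.9, -1.5]
gripper_width: 0.456
gripper_force: 30.0
42.1 [0.5404 0.1835 0.2627] xax -10.2 F [ 0.5  0.9 -1.5] g 0.456 30.0
[-7.1 -7.9] [122.8 293.4  -1.1]
```

```bash
python3 -m pendant '[[[15,48,0],[0,0,0]],[[35,93,0],[0,0,-0.06]],[[55,138,0],[0,0,-0.12]],[[75,183,0],[0,0,-0.18]],[[95,228,0],[0,0,-0.245]],[[115,270,0],[0,0,-0.245]],[[127,292,0],[0,0,-0.245]],[[127,292,40],[0,0,-0.245]],[[127,292,80],[0,0,-0.245]],[[127,292,110],[0,0,-0.245]]]'
python3 -m pendant '[[[0,0,0],[0,0,0]],[[0,0,0],[0,0,0]],[[0,0,0],[0,0,0]]]'
python3 tray.py; python3 - <<'E'
from h import *
st();p=r.sense()["tcp_pos"];print(tool([.614-p[0],-.127-p[1],.104-p[2]]))
E
```

```text
time_s: 43.1
tcp_pos: [0.6086, -0.128, 0.1422]
ee_rot: [[0.998, 0.063, -0.005], [0.063, -0.998, 0.001], [-0.005, -0.001, -1.0]]
wrist_force: [-0.3, 0.9, -0.7]
gripper_width: 0.456
gripper_force: 30.0
time_s: 43.4
tcp_pos: [0.6119, -0.1276, 0.1481]
ee_rot: [[0.998, 0.066, 0.004], [0.066, -0.998, -0.0], [0.004, 0.001, -1.0]]
wrist_force: [0.1, -0.6, 0.3]
gripper_width: 0.461
gripper_force: 30.0
43.45 [ 0.6119 -0.1275  0.1484] xax 3.8 F [ 0.4 -0.3 -1.1] g 0.458 30.0
[ 2.  -0.4 44.4]
```

```bash
python3 -m pendant '[[[2,0,20],[0,0,0]],[[2,0,32],[0,0,0]],[[2,0,39],[0,0,0]],[[2,0,43],[0,0,0]],[[2,0,44],[0,0,0]],[[2,0,44],[0,0,0]],[[2,0,44],[0,0,0]]]'
python3 -m pendant '[[[0,0,0],[0,0,0]],[[0,0,0],[0,0,0]],[[0,0,0],[0,0,0]],[[0,0,-30],[0,0,0]],[[0,0,-80],[0,0,0]],[[0,0,-130],[0,0,0]],[[0,0,-180],[0,0,0]],[[0,0,-180],[0,0,0]]]' 0.62
python3 - <<'E'
from h import *
st();p=r.sense()["tcp_pos"];print(tool([*(pw(-6,-72)-p[:2]),0]))
E
```

```text
time_s: 44.15
tcp_pos: [0.6127, -0.1274, 0.1033]
ee_rot: [[0.998, 0.065, 0.0], [0.065, -0.998, -0.0], [0.0, 0.0, -1.0]]
wrist_force: [-2.5, 0.5, 5.3]
gripper_width: 0.457
gripper_force: 30.0
time_s: 44.95
tcp_pos: [0.616, -0.1281, 0.2914]
ee_rot: [[0.998, 0.066, 0.018], [0.066, -0.998, -0.002], [0.017, 0.003, -1.0]]
wrist_force: [0.6, 0.1, -0.6]
gripper_width: 0.621
gripper_force: 0.0
44.95 [ 0.616  -0.1281  0.2914] xax 3.8 F [ 0.6  0.1 -0.6] g 0.621 0.0
[ -40.4 -378.4   -2. ]
```

```bash
python3 -m pendant '[[[-4,-49,0],[0,0,0]],[[-8,-98,0],[0,0,0.06]],[[-12,-147,0],[0,0,0.12]],[[-16,-196,0],[0,0,0.18]],[[-22,-245,0],[0,0,0.245]],[[-28,-294,0],[0,0,0.245]],[[-36,-340,0],[0,0,0.245]],[[-40,-378,0],[0,0,0.245]],[[-40,-378,0],[0,0,0.245]],[[-40,-378,0],[0,0,0.245]]]'
python3 tray.py; python3 - <<'E'
from h import *
st();p=r.sense()["tcp_pos"];print(press(p),tool([*(pw(-5,-72)-p[:2]),.106-p[2]]))
c=r.capture("wrist")
for lo in(205,190,170):whites(c,.064,lo,amm=(25,60))
c=r.capture("top");whites(c,.060,amm=(25,60))
E
```

```text
time_s: 45.95
tcp_pos: [0.5478, 0.2479, 0.2817]
ee_rot: [[0.984, -0.177, -0.0], [-0.177, -0.984, -0.0], [-0.0, 0.0, -1.0]]
wrist_force: [-0.4, -0.2, 0.8]
gripper_width: 0.615
gripper_force: 0.0
tray [ 612. -172.] [111. 202.] 3.8
tray [40. -4.] [129. 203.] 0.2
46.0 [0.548  0.2469 0.2818] xax -10.3 F [ 0.5 -1.4 -0.4] g 0.619 0.0
[ -3.4 -71.7] [  1.7  -0.4 175.8]
[191. 121.] [796.  95.] [28. 56.] 57.9
[319. 135.] [ 747. -319.] [50. 50.] 54.9
[260. 177.] [ 611. -127.] [38. 38.] 89.8
[484. 233.] [ 429. -854.] [36. 59.] 85.2
```

```bash
python3 -m pendant '[[[1,0,45],[0,0,0]],[[1,0,90],[0,0,0]],[[1,0,125],[0,0,0]],[[1,0,150],[0,0,0]],[[1,0,165],[0,0,0]],[[1,0,175],[0,0,0]],[[1,0,175],[0,0,0]],[[1,0,175],[0,0,0]]]'
python3 -m pendant '[[[0,0,0],[0,0,0]],[[0,0,0],[0,0,0]],[[0,0,0],[0,0,0]],[[0,0,0],[0,0,0]],[[0,0,0],[0,0,0]]]' 0.3
python3 -m pendant '[[[0,0,-20],[0,0,0]],[[0,0,-60],[0,0,0]],[[0,0,-110],[0,0,0]],[[0,0,-150],[0,0,0]],[[0,0,-150],[0,0,0]]]'
python3 - <<'E'
from h import *
st();p=r.sense()["tcp_pos"];print(press(p),tool([.620-p[0],-.217-p[1],0]))
E
```

```text
time_s: 46.9
tcp_pos: [0.5498, 0.2467, 0.108]
ee_rot: [[0.984, -0.179, 0.001], [-0.179, -0.984, 0.001], [0.001, -0.001, -1.0]]
wrist_force: [-0.6, -0.2, 0.3]
gripper_width: 0.617
gripper_force: 0.0
time_s: 47.4
tcp_pos: [0.5495, 0.2473, 0.1082]
ee_rot: [[0.984, -0.178, 0.002], [-0.178, -0.984, 0.001], [0.001, -0.001, -1.0]]
wrist_force: [-0.1, -0.2, 3.6]
gripper_width: 0.456
gripper_force: 30.0
time_s: 47.9
tcp_pos: [0.5514, 0.2482, 0.264]
ee_rot: [[0.984, -0.178, 0.011], [-0.178, -0.984, 0.007], [0.01, -0.009, -1.0]]
wrist_force: [0.3, 0.7, -0.7]
gripper_width: 0.46
gripper_force: 30.0
47.9 [0.5514 0.2482 0.264 ] xax -10.2 F [ 0.3  0.7 -0.7] g 0.46 30.0
[ -6.5 -73.5] [150.3 445.6  -2.4]
```

```bash
python3 -m pendant '[[[15,48,0],[0,0,0]],[[30,96,0],[0,0,0]],[[45,143,0],[0,0,0]],[[60,190,0],[0,0,0]],[[75,237,0],[0,0,-0.05]],[[90,284,0],[0,0,-0.1]],[[105,331,0],[0,0,-0.15]],[[120,378,0],[0,0,-0.2]],[[135,420,0],[0,0,-0.245]],[[149,445,0],[0,0,-0.245]]]'
python3 -m pendant '[[[0,0,40],[0,0,0]],[[0,0,80],[0,0,0]],[[0,0,110],[0,0,0]],[[0,0,110],[0,0,0]],[[0,0,110],[0,0,0]]]'
python3 - <<'E'
from h import *
st();p=r.sense()["tcp_pos"];print(tool([.620-p[0],-.217-p[1],.1045-p[2]]))
E
```

```text
time_s: 48.9
tcp_pos: [0.615, -0.2205, 0.2554]
ee_rot: [[0.998, 0.063, -0.003], [0.063, -0.998, 0.001], [-0.003, -0.001, -1.0]]
wrist_force: [0.5, 0.5, -1.8]
gripper_width: 0.458
gripper_force: 30.0
time_s: 49.4
tcp_pos: [0.616, -0.2176, 0.1467]
ee_rot: [[0.998, 0.066, -0.002], [0.066, -0.998, -0.0], [-0.002, 0.0, -1.0]]
wrist_force: [0.4, 0.2, -0.6]
gripper_width: 0.457
gripper_force: 30.0
49.4 [ 0.616  -0.2176  0.1467] xax 3.8 F [ 0.4  0.2 -0.6] g 0.457 30.0
[ 4.1 -0.4 42.2]
```

```bash
python3 -m pendant '[[[3,0,20],[0,0,0]],[[3,0,32],[0,0,0]],[[3,0,38],[0,0,0]],[[3,0,41],[0,0,0]],[[3,0,42],[0,0,0]],[[3,0,42],[0,0,0]],[[3,0,42],[0,0,0]]]'
python3 -m pendant '[[[0,0,0],[0,0,0]],[[0,0,0],[0,0,0]],[[0,0,0],[0,0,0]],[[0,0,-30],[0,0,0]],[[0,0,-80],[0,0,0]],[[0,0,-130],[0,0,0]],[[0,0,-180],[0,0,0]],[[-40,0,-200],[0,0,0]],[[-80,0,-200],[0,0,0]],[[-80,0,-200],[0,0,0]]]' 0.62
python3 -m pendant '[[[-30,0,-30],[0,0,0]],[[-70,0,-50],[0,0,0]],[[-110,0,-50],[0,0,0]],[[-110,0,-50],[0,0,0]],[[-110,0,-50],[0,0,0]]]'
python3 tray.py; python3 - <<'E'
from h import *
st();c=r.capture("top");whites(c,.060,amm=(25,60))
c=r.capture("scene");f=c["frame"][:,:,::-1];cv2.imwrite("pics/end.png",cv2.resize(f[110:330,150:450],None,fx=2.6,fy=2.6,interpolation=2))
E
```

```text
time_s: 50.1
tcp_pos: [0.6194, -0.2175, 0.1059]
ee_rot: [[0.998, 0.065, 0.001], [0.065, -0.998, -0.0], [0.001, 0.0, -1.0]]
wrist_force: [0.8, 0.3, -0.4]
gripper_width: 0.455
gripper_force: 30.0
time_s: 51.1
tcp_pos: [0.5349, -0.2226, 0.3068]
ee_rot: [[0.998, 0.064, -0.0], [0.064, -0.998, 0.001], [-0.0, -0.001, -1.0]]
wrist_force: [0.3, -0.3, -0.8]
gripper_width: 0.618
gripper_force: 0.0
time_s: 51.6
tcp_pos: [0.4293, -0.2298, 0.3559]
ee_rot: [[0.998, 0.065, 0.002], [0.065, -0.998, -0.0], [0.002, 0.0, -1.0]]
wrist_force: [0.7, -0.3, -0.2]
gripper_width: 0.619
gripper_force: 0.0
51.65 [ 0.43   -0.2298  0.3555] xax 3.7 F [ 0.7 -0.  -0.2] g 0.618 0.0
[319. 135.] [ 747. -319.] [50. 50.] 54.9
[258. 179.] [ 609. -123.] [28. 35.] 89.7
[484. 233.] [ 430. -854.] [36. 56.] 85.2
```

View pics/end.png

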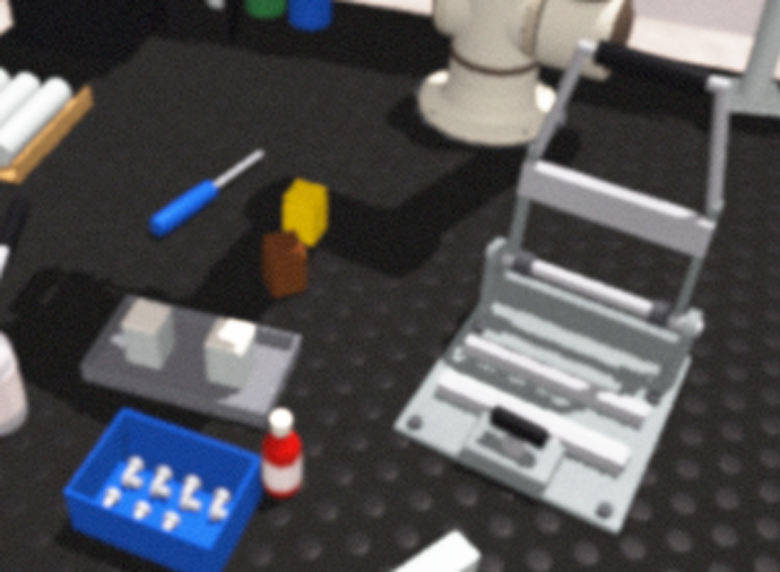

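The final picture shows both tubes upright in the tray at (148,333) and (229,352). The press arm is up at its stop, the jaw is open with the tab in, and the brown and yellow blocks and the bystanders are where they were. I'm handing the job in.

```bash
python3 -c "
from station import r
print(r.finish_job())"
```

```text
the job is handed in; nothing more can be done
None
```

The job is handed in; the hand-in call returned no verdict. Two tubes had plugs: both were clamped, pressed down to the hard stop and stood upright in the grey tray, and in the last picture the press arm is up, the clamp backed off and everything else in view in place.

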